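# Pack and wedge the tip box tight for the drive

### The job

Before the van drives off, secure the pipette tip box on its plate: stand packers upright in the gap between the box and the bolted stop, only as many as leave a gap the wedge can take up, and leave the others in the holder. Then put the wedge between packers and stop, sloping face to the sloping stop, and press it down by feel, firmly but without ramming, until nothing has play and the box is hard against the end fence. Finish holding: keep the wedge gripped and pressed down, and do not disturb the things lying round.

Things in the scene. Friction and masses are not known exactly. Their poses are not given: they have to be found in the camera images.
- plate: aluminium securing plate screwed to the worktop, 244 x 100 mm, 8 mm thick, long side along its x; origin at the centre of its underside, so its upper face is at z = 8 mm. Guide rails along both long sides (inner faces at y = +/-37.5 mm, tops at z = 23 mm). The tip box stands on its -x half, the bolted stop on its +x half; the gap between them is to be packed.
- fence: upright aluminium end fence of the securing plate, 84 mm wide, 8 mm thick, its top 66 mm above the worktop; origin at the foot of the inner face, on the plate's upper face at plate x = -105 mm. The tip box must end up hard against this face.
- stop: steel stop block bolted to the securing plate, 70 mm wide and high; how far along the plate differs from case to case. Origin at the middle of the lower edge of its sloping face, on the plate's upper face. The face looks to -x (to the box) and leans back 0.35 mm per mm of height, as the wedge's does.
- tip_box_mid (a point): centre of the closed pipette tip box (blue body, clear lid fixed shut), 100 mm long between its end faces, 69 mm wide, 66 mm high; about 0.2 kg. It stands loose on the plate, its long side along the plate's x, up to 6 mm short of the fence. Its end face towards the stop is 50 mm from this point. It slides when pushed.
- spacer_1_mid (a point): centre (half-way up) of a thick packer: white plastic block 24 mm thick (its x), 64 mm wide (its y), 66 mm high, with a 10 mm thick, 36 mm wide (along its y), 35 mm high grip tab standing in the middle of its top (101 mm high in all, 0.1 kg). It starts upright in the holder and goes in standing on the plate, thickness along the plate's x.
- spacer_2_mid (a point): centre (half-way up) of the second thick packer, the same as the first.
- shim_mid (a point): centre (half-way up) of the thin packer: the same in all but thickness, 12 mm (its x), 0.05 kg; with a 10 mm thick, 36 mm wide (along its y), 35 mm high grip tab standing in the middle of its top.
- wedge_mid (a point): centre line of the white wedge's grip tab, half-way up its 105 mm height; 0.1 kg. Body 70 mm high, 60 mm wide (y); plumb face 15 mm to -x of this line, sloping face to +x, 3 mm from it at the bottom, 27.5 mm at the top. Tab on top: 10 mm thick, 36 wide (y), 35 high. It takes up 3 to 15 mm of room, measured along the plate from the packers to the foot of the stop's slope; at 17 it drops loose.
- wedge_slope (a point): middle of the wedge's sloping face, 35 mm above its bottom; it must face the stop's sloping face. A downward push of some 15 N, kept up, makes the stack tight; over 60 N against the stop counts as ramming.
- holder: grey plastic holder on the worktop, 134 x 80 mm, 30 mm high, origin at the centre of its underside; slots along its x hold, from -x to +x, the thin packer, the two thick packers and the wedge, which stand 6 mm above the worktop on its floor.
- marker: marker pen, 125 mm long, lying at the front of the worktop (bystander; origin under its middle).
- petri_dish: closed petri dish, 63 mm across, 15 mm high, behind the work (bystander; origin under its middle).
- dropper: white dropper bottle, 33 mm across, 67 mm high, behind the work (bystander; origin under its middle).
Not all that is in view belongs to the job. Leave any orange look-alike of the part that bears shim_mid alone.

How it is judged:
On the way, in this order (a step that is already met when the one before it is completed fails the run):
1. a packer stands on the plate in the gap between the box and the stop (((z of spacer_1_mid in the frame of plate between 0.054 and 0.0625 m and angle between spacer_1_mid's own z axis and vertical below 0.08 rad and x of spacer_1_mid in the frame of plate between -0.005 and 0.06 m and y of spacer_1_mid in the frame of plate between -0.012 and 0.012 m and angle between the x axis of spacer_1_mid and the x axis of plate, either way round below 0.08 rad) or (z of spacer_2_mid in the frame of plate between 0.054 and 0.0625 m and angle between spacer_2_mid's own z axis and vertical below 0.08 rad and x of spacer_2_mid in the frame of plate between -0.005 and 0.06 m and y of spacer_2_mid in the frame of plate between -0.012 and 0.012 m and angle between the x axis of spacer_2_mid and the x axis of plate, either way round below 0.08 rad) or (z of shim_mid in the frame of plate between 0.054 and 0.0625 m and angle between shim_mid's own z axis and vertical below 0.08 rad and x of shim_mid in the frame of plate between -0.005 and 0.06 m and y of shim_mid in the frame of plate between -0.012 and 0.012 m and angle between the x axis of shim_mid and the x axis of plate, either way round below 0.08 rad))), for 0.2 s.
2. the wedge is in the gap and the box is pressed against the fence by the stack (contact force between wedge and stop above 2 N and contact force between tip_box and fence above 1 N and z of wedge_mid in the frame of plate between 0.0625 and 0.1135 m and x of wedge_mid in the frame of plate between 0.02 and 0.075 m and y of wedge_mid in the frame of plate between -0.015 and 0.015 m and angle between wedge_mid's own z axis and vertical below 0.08 rad and angle between the x axis of wedge_mid and the x axis of plate, either way round below 0.1 rad and x of wedge_slope in the frame of stop above 0.005 m), for 0.2 s.
At the end, for the whole second after the job is handed in: Fingers on the wedge (2 N); wedge upright, square, 2 to 53 mm above the plate, over 2 N on the stop; box level, within 2 mm of the fence, over 1 N on it; at least one packer stands in the gap (upright and square within 5 deg, 12 mm of the middle), the others in the holder; all at rest (all of step 2 and contact force between the fingers and wedge above 2 N and x of tip_box_mid in the frame of plate below -0.053 m and z of tip_box_mid in the frame of plate below 0.045 m and angle between tip_box_mid's own z axis and vertical below 0.06 rad and angle between the x axis of tip_box_mid and the x axis of plate, either way round below 0.05 rad and ((z of spacer_1_mid in the frame of plate between 0.054 and 0.0625 m and angle between spacer_1_mid's own z axis and vertical below 0.08 rad and x of spacer_1_mid in the frame of plate between -0.005 and 0.06 m and y of spacer_1_mid in the frame of plate between -0.012 and 0.012 m and angle between the x axis of spacer_1_mid and the x axis of plate, either way round below 0.08 rad) or (z of spacer_2_mid in the frame of plate between 0.054 and 0.0625 m and angle between spacer_2_mid's own z axis and vertical below 0.08 rad and x of spacer_2_mid in the frame of plate between -0.005 and 0.06 m and y of spacer_2_mid in the frame of plate between -0.012 and 0.012 m and angle between the x axis of spacer_2_mid and the x axis of plate, either way round below 0.08 rad) or (z of shim_mid in the frame of plate between 0.054 and 0.0625 m and angle between shim_mid's own z axis and vertical below 0.08 rad and x of shim_mid in the frame of plate between -0.005 and 0.06 m and y of shim_mid in the frame of plate between -0.012 and 0.012 m and angle between the x axis of shim_mid and the x axis of plate, either way round below 0.08 rad)) and ((z of spacer_1_mid in the frame of plate between 0.054 and 0.0625 m and angle between spacer_1_mid's own z axis and vertical below 0.08 rad and x of spacer_1_mid in the frame of plate between -0.005 and 0.06 m and y of spacer_1_mid in the frame of plate between -0.012 and 0.012 m and angle between the x axis of spacer_1_mid and the x axis of plate, either way round below 0.08 rad) or (horizontal distance between spacer_1_mid and holder below 0.075 m and height (world z) of spacer_1_mid below 0.065 m and angle between spacer_1_mid's own z axis and vertical below 0.15 rad)) and ((z of spacer_2_mid in the frame of plate between 0.054 and 0.0625 m and angle between spacer_2_mid's own z axis and vertical below 0.08 rad and x of spacer_2_mid in the frame of plate between -0.005 and 0.06 m and y of spacer_2_mid in the frame of plate between -0.012 and 0.012 m and angle between the x axis of spacer_2_mid and the x axis of plate, either way round below 0.08 rad) or (horizontal distance between spacer_2_mid and holder below 0.075 m and height (world z) of spacer_2_mid below 0.065 m and angle between spacer_2_mid's own z axis and vertical below 0.15 rad)) and ((z of shim_mid in the frame of plate between 0.054 and 0.0625 m and angle between shim_mid's own z axis and vertical below 0.08 rad and x of shim_mid in the frame of plate between -0.005 and 0.06 m and y of shim_mid in the frame of plate between -0.012 and 0.012 m and angle between the x axis of shim_mid and the x axis of plate, either way round below 0.08 rad) or (horizontal distance between shim_mid and holder below 0.075 m and height (world z) of shim_mid below 0.065 m and angle between shim_mid's own z axis and vertical below 0.15 rad)) and linear speed of each of wedge, tip_box below 0.01 m/s); the arm keeps its last pose, push and grip.
It fails at once if the tip box is tipped or lifted off the plate (angle between tip_box_mid's own z axis and vertical above 0.2 rad or z of tip_box_mid in the frame of plate above 0.06 m).
It fails at once if the wedge is rammed in (over 60 N against the stop) (contact force between wedge and stop above 60 N).
It fails at once if the marker, the petri dish or the dropper bottle is pushed away by more than 2 cm (distance of any of marker, petri_dish, dropper from where it was at the start of the episode above 0.02 m).
It also fails if it takes over 72 s, if anything falls off the work surface, if the arm or the gripper's body presses on something with over 40 N, if the wrist force passes 120 N, or if a joint passes its speed limit or range.

### The arm

A 6-joint arm with a two-finger parallel gripper is mounted at the origin on a cart in front of the work surface, level with it; the furniture and walls round the work are solid. World frame = base frame: x ahead of the robot, y to its left, z up, the work surface at z = 0. Lengths are in m, angles in rad, forces in N, time in s.
With the tool pointing down it reaches from about 0.35 to 0.775 m from the base axis. Payload 5.5 kg.
Tool frame: the origin (TCP) lies at the very end of the fingers, on their centre line; the grasp point (between the pads) lies 19 mm behind it (env.grip_depth is the distance from the TCP to the grasp point, in m); z points along the fingers, y is the direction in which the jaws open and shut (so a half turn about z gives the same grasp; the last joint's range is limited). The gripper opens to 85 mm and grips with 20 to 120 N. Pads are 22 mm wide; open, the fingers measure 114 mm over their backs; the gripper's body (76 mm by 85 mm) begins 54 mm behind the grasp point. The pads swing forward as they close: fully open they stand 13 mm farther back than shut.
Start: joints at [1.12, 0.313, 0.046, 1.304, 0, 1.431], TCP at [0.176, 0.547, 0.231] pointing down, gripper open.
Joint ranges: [-2.76, 2.76], [-0.86, 1.69], [-1.03, 1.26], [-2.2, 2.34], [-1.47, 1.5], [-3.14, 3.14]. Speed limits (rad/s): [2.57, 2.57, 3.14, 3.14, 3.14, 3.14].

### API

Orientations are given as a unit quaternion [w, x, y, z].
In Python, from workcell import env gives the robot as it stands.
- The arm moves only by the tool step_arm, never from a script. Its argument "series" is a list of rows, each a list of 3 entries, a list of its own where there are three numbers: the shift along the world's x, y, z in cm, then the turn about the world's z in rad, then the closure in counts, from 0 (fully open) to 255 (shut). A call has 1 to 5 rows; each row is the pose to reach, as a shift and turn from the pose measured when the call began; what a row does not reach only later rows make up. A row lasts 1/8 s, in which the tool goes at most 62.5 mm and 10.7 degrees, less where a joint would pass 70% of its speed; a pose out of reach is approached as far as the arm can. A call with a gripper value outside its range is refused whole. The fingers move at their own pace and stop on an object; "newtons" is the grip in N (left out, the last holds). Time passes only in rows, so rows that repeat a pose let the fingers close. It gives the time, the measured TCP pose, the force and the opening at its end, in the units of the state.
- env.get_state(): the state, without advancing time (a new reading comes with each control period).
- env.read_camera(name): name is "side" or "top" or "wrist"; returns a dict with "frame" (400x640x3 uint8, red, green, blue), "vertical_fov" (degrees; the focal length in pixels is half the picture's height over the tangent of half this angle, whatever the lens; pixels are square), "cx", "cy" (the principal point, pixels), "dist_coeffs" ([k1, k2, p1, p2, k3] as OpenCV has them; the pictures are not rectified), "camera_from_world" (4x4, takes a point from world to camera coordinates). Camera axes: x right, y down, z forward; pixel columns grow to the right and rows downward; lengths in m; the calibration is good to about 2 mm. A picture is of the moment at which its call begins. There is no depth.
- env.hand_in(): hands the job in, once; it reports no verdict.
The state is a dict: "clock": time; "joint_pos": joint angles; "qvel": joint speeds; "tau": joint torques, N m; "tcp_pos": TCP position; "orientation": TCP orientation; "wrist_force": force on the tool from outside, world axes, zero at the start; "ft_torque": the same for the moment, N m; "finger_gap": finger opening in m.
Only numpy, scipy, OpenCV 4.12 (cv2) and the standard library are available. Lean on these libraries where they do the work, as an engineer would, in place of code of your own. Each camera call takes 0.05 s, during which the arm holds its last target.

## Working session

There is one attempt and no reset: what is moved stays moved. The work goes in short steps, Python scripts to look and compute and a tool call to move; the robot and the scene stay as the last step left them, time stands still between calls to the robot, and variables do not carry over. Pictures are saved under pics/ and viewed, and the job is handed in when it is done.

Besides the shell and the picture viewer there is one more tool, called after ">>>" by a JSON object that holds its "method" and its "body", one argument or row to a line. step_arm: Moves the arm, as the interface text tells. Its arguments: {"type":"object","properties":{"series":{"type":"array"},"newtons":{"type":"number"}},"required":["series"]}

```bash
ls; mkdir -p pics; cat > h.py <<'E'
import numpy as np, cv2
from workcell import env
def cam(n):
    c=env.read_camera(n); f=200/np.tan(np.radians(c["vertical_fov"])/2)
    c["K"]=np.array([[f,0,c["cx"]],[0,f,c["cy"]],[0,0,1]]); c["D"]=np.array(c["dist_coeffs"],float); c["T"]=np.array(c["camera_from_world"]); return c
def ray(c,px):
    p=cv2.undistortPoints(np.array(px,float).reshape(-1,1,2),c["K"],c["D"]).reshape(-1,2)
    R=c["T"][:3,:3];t=c["T"][:3,3]
    return -R.T@t, np.c_[p,np.ones(len(p))]@R
def onz(c,px,z):
    o,d=ray(c,px); return o+d*((z-o[2])/d[:,2])[:,None]
def proj(c,P):
    R=c["T"][:3,:3];t=c["T"][:3,3]
    return cv2.projectPoints(np.array(P,float).reshape(-1,3),cv2.Rodrigues(R)[0],t,c["K"],c["D"])[0].reshape(-1,2)
E
python3 - <<'E'
from h import *
import pickle
for n in ("side","top","wrist"):
    c=cam(n); cv2.imwrite(f"pics/{n}0.png",c["frame"][:,:,::-1]); pickle.dump(c,open(f"{n}0.pkl","wb"))
    R=c["T"][:3,:3];print(n,-R.T@c["T"][:3,3],R[2],c["K"][0,0])
print(env.get_state())
E
```

```text
pics
side [ 0.40711481 -0.65906811  0.76441881] [ 0.11602412  0.5706021  -0.81298933] 408.26289247773155
top [ 0.43017459 -0.16858907  1.06257581] [ 0.09152263 -0.01854294 -0.99563034] 405.77022495460426
wrist [0.10442757 0.57000135 0.37275255] [ 0.2768723  -0.09009779 -0.95667346] 280.887059862261
{'clock': 0.15, 'joint_pos': array([1.12037014e+00, 3.13800318e-01, 4.52569091e-02, 1.30358122e+00,
       1.45505387e-05, 1.43118426e+00]), 'qvel': array([-0.00040724, -0.0013765 ,  0.00372397,  0.00150267,  0.00063589,
       -0.00013631]), 'tau': array([ 2.41807036e-03, -4.81063986e+01,  2.98816574e+01,  1.39021059e-02,
       -5.34964670e-05, -4.90459811e-06]), 'tcp_pos': array([0.17570545, 0.54711303, 0.23063634]), 'orientation': array([-2.00068137e-04,  1.54782236e-01,  9.87948389e-01, -6.33341640e-04]), 'wrist_force': array([-0.26653762,  0.01811848, -0.38657734]), 'ft_torque': array([0.04459958, 0.02795291, 0.03721546]), 'finger_gap': 0.08579632368792928}
```

View pics/top0.png

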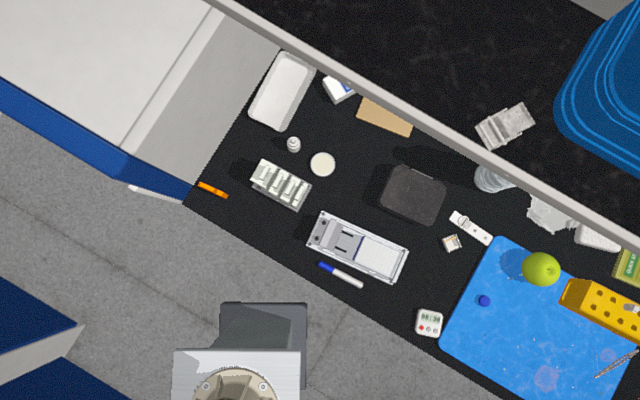

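View pics/side0.png

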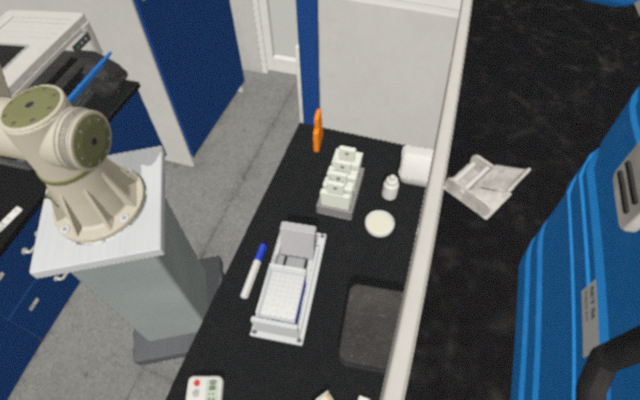

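View pics/wrist0.png

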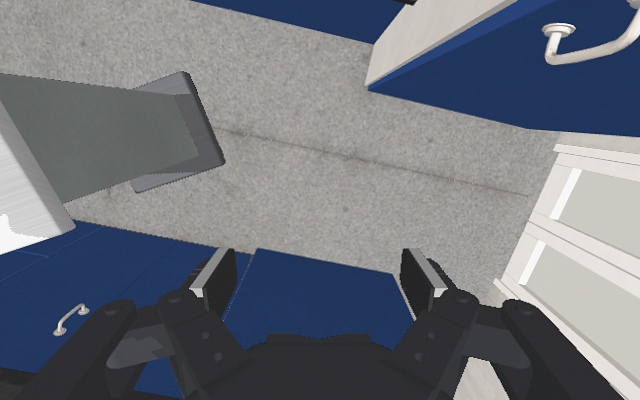

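Top: holder near (282,185), plate near (357,247), stop at its left end, fence at its right end, marker at (341,274). I'll zoom in on these.

```bash
python3 - <<'E'
from h import *
import pickle
c=pickle.load(open("top0.pkl","rb"));s=pickle.load(open("side0.pkl","rb"))
for n,cc,(x,y,w,h) in (("topz",c,(240,145,100,75)),("topz2",c,(295,200,130,90)),("sidez",s,(310,135,70,90)),("sidez2",s,(235,210,110,140))):
    im=cc["frame"][y:y+h,x:x+w,::-1]; k=min(800//w,600//h); cv2.imwrite(f"pics/{n}.png",cv2.resize(im,None,fx=k,fy=k,interpolation=cv2.INTER_CUBIC)); print(n,k)
print(onz(c,[(282,185),(357,247),(320,160),(293,143),(341,274),(213,190)],0.0))
print(proj(c,[[0,0,0],[.3,0,0],[.3,.3,0]]))
E
```

```text
topz 8
topz2 6
sidez 6
sidez2 4
[[ 0.57531202 -0.10325325  0.        ]
 [ 0.4162356  -0.30266479  0.        ]
 [ 0.64430964 -0.20237636  0.        ]
 [ 0.6885983  -0.12973019  0.        ]
 [ 0.34600358 -0.2616487   0.        ]
 [ 0.55834949  0.07683339  0.        ]]
[[234.37425954 413.73694895]
 [238.97411938 290.57503155]
 [120.07511921 289.17845409]]
```

View pics/topz.png

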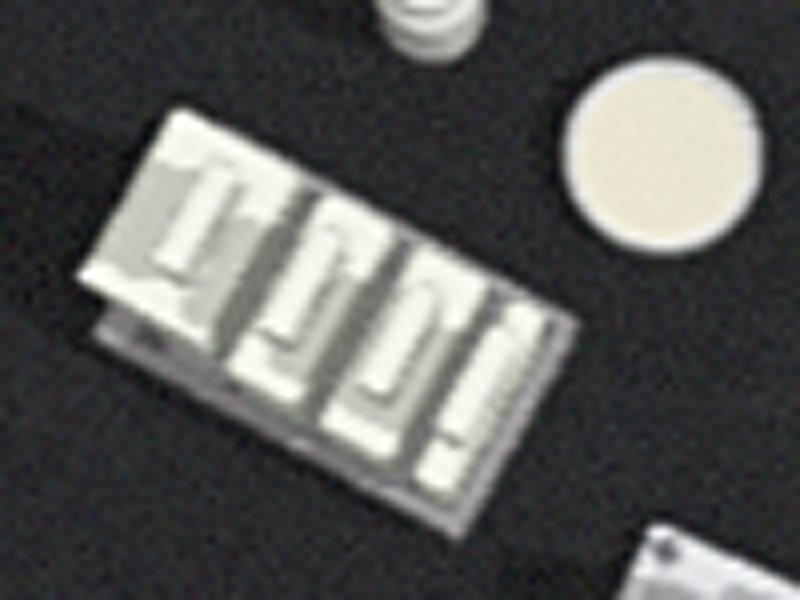

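View pics/topz2.png

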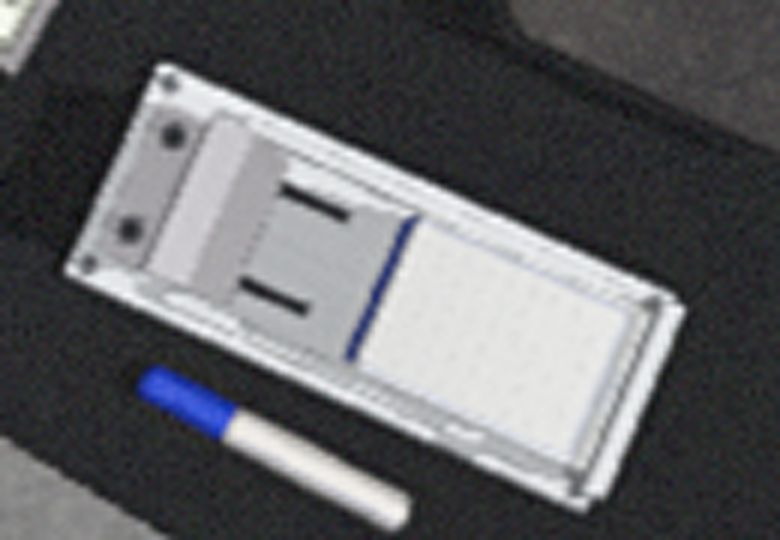

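View pics/sidez.png

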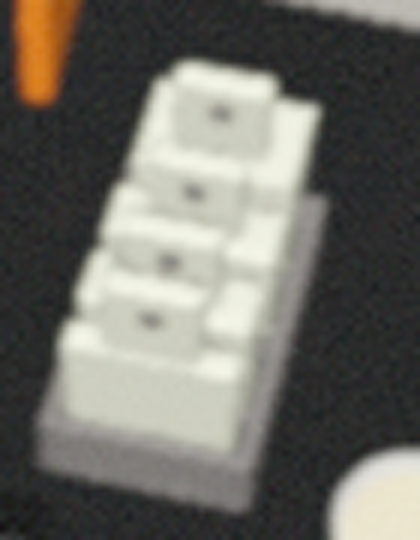

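View pics/sidez2.png

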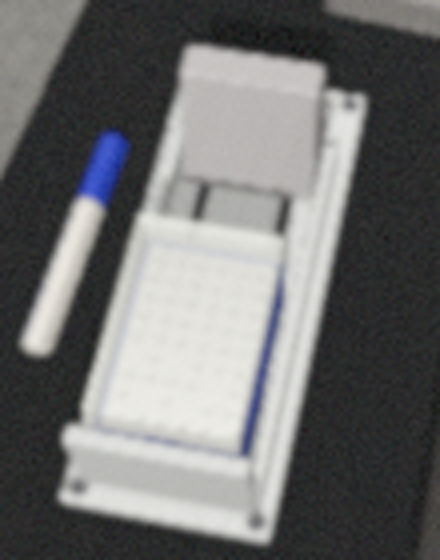

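Holder (topz): wedge at left, thin packer at right, so holder +x points left in the picture, as does plate +x (stop at left). The gap runs from the stop's foot to the blue box edge. First estimate of the frames.

```bash
python3 - <<'E'
from h import *
import pickle
c=pickle.load(open("top0.pkl","rb"));s=pickle.load(open("side0.pkl","rb"))
def u(p,off,k): p=np.array(p,float); return (p+.5)/k-.5+np.array(off)
q=u([(160,62),(68,270),(590,512),(685,308)],(295,200),6)
P=onz(c,q,.008); print("plate",P, [np.linalg.norm(P[i]-P[(i+1)%4]) for i in range(4)])
pc=P.mean(0); d=(P[0]+P[1]-P[2]-P[3]); print(pc,"yaw",np.degrees(np.arctan2(d[1],d[0])))
q=u([(92,335),(462,540),(580,320)],(240,145),8)
for z in (.03,):
  P=onz(c,q,z); print("holder",P,[np.linalg.norm(P[i]-P[i+1]) for i in (0,1)]); d=P[0]-P[1]; print((P[0]+P[2])/2,np.degrees(np.arctan2(d[1],d[0])))
# side
q=u([(95*1,500),(268,542),(367,95)],(235,210),4); 
q=u([(58,500),(268,542),(367,95)],(235,210),4)
P=onz(s,q,.008); print("plate side",P,[np.linalg.norm(P[i]-P[i+1]) for i in (0,1)],(P[0]+P[2])/2); d=P[2]-P[1]; print(np.degrees(np.arctan2(d[1],d[0])))
# stop foot edge /box edge in top, z=.008 / z=.074
E
```

```text
plate [[ 0.51081816 -0.2075337   0.008     ]
 [ 0.42022619 -0.16931812  0.008     ]
 [ 0.32126089 -0.3947072   0.008     ]
 [ 0.40870691 -0.43595038  0.008     ]] [np.float64(0.09832261129943305), np.float64(0.2461592303444965), np.float64(0.09668405261205043), np.float64(0.2502016848618564)]
[ 0.41525304 -0.30187735  0.008     ] yaw 66.10237247563441
holder [[ 0.56587732 -0.02627774  0.03      ]
 [ 0.50248345 -0.14577415  0.03      ]
 [ 0.57392644 -0.18208845  0.03      ]] [np.float64(0.13527075186294246), np.float64(0.08014255564281424)]
[ 0.56990188 -0.10418309  0.03      ] 62.053665691825906
plate side [[ 0.31981429 -0.39404325  0.008     ]
 [ 0.41249704 -0.43444643  0.008     ]
 [ 0.5112603  -0.20900404  0.008     ]] [np.float64(0.10110642611273794), np.float64(0.24612689854207484)] [ 0.41553729 -0.30152364  0.008     ]
66.34242486275568
```

```bash
cat >> h.py <<'E'
PC=np.array([.4155,-.3017,0]);PY=np.radians(66.2)
def toplate(P):
    P=np.atleast_2d(P)-PC; c,s=np.cos(PY),np.sin(PY); return np.c_[P[:,0]*c+P[:,1]*s,-P[:,0]*s+P[:,1]*c,P[:,2]]
def fromplate(Q):
    Q=np.atleast_2d(np.array(Q,float)); c,s=np.cos(PY),np.sin(PY); return np.c_[Q[:,0]*c-Q[:,1]*s,Q[:,0]*s+Q[:,1]*c,Q[:,2]]+PC
E
python3 - <<'E'
from h import *
import pickle
for n in ("top","side"):
  c=pickle.load(open(n+"0.pkl","rb"))
  # rectified plate-plane image z=.008, 3px per mm; x right
  for z,nm in ((.008,"z8"),(.074,"z74")):
    xs=np.arange(-125,126,1/3.)/1000; ys=np.arange(-55,56,1/3.)/1000
    X,Y=np.meshgrid(xs,ys[::-1]); Q=proj(c,fromplate(np.c_[X.ravel(),Y.ravel(),np.full(X.size,z)])).astype(np.float32)
    im=cv2.remap(c["frame"],Q[:,0].reshape(X.shape),Q[:,1].reshape(X.shape),cv2.INTER_CUBIC)
    im=cv2.copyMakeBorder(im,0,20,0,0,cv2.BORDER_CONSTANT)
    for x in range(-120,121,10): cv2.line(im,((x+125)*3,333),((x+125)*3,340 if x%50 else 350),(255,255,255),1)
    cv2.imwrite(f"pics/r_{n}_{nm}.png",im[:,:,::-1]); print(im.shape)
E
cd pics; python3 -c "
import cv2,numpy as np
for z in('z8','z74'):cv2.imwrite('r_both_'+z+'.png',np.vstack([cv2.resize(cv2.imread(f'r_{n}_{z}.png'),(753,290)) for n in('top','side')]))"
```

```text
(353, 753, 3)
(353, 753, 3)
(353, 753, 3)
(353, 753, 3)
```

View pics/r_both_z8.png

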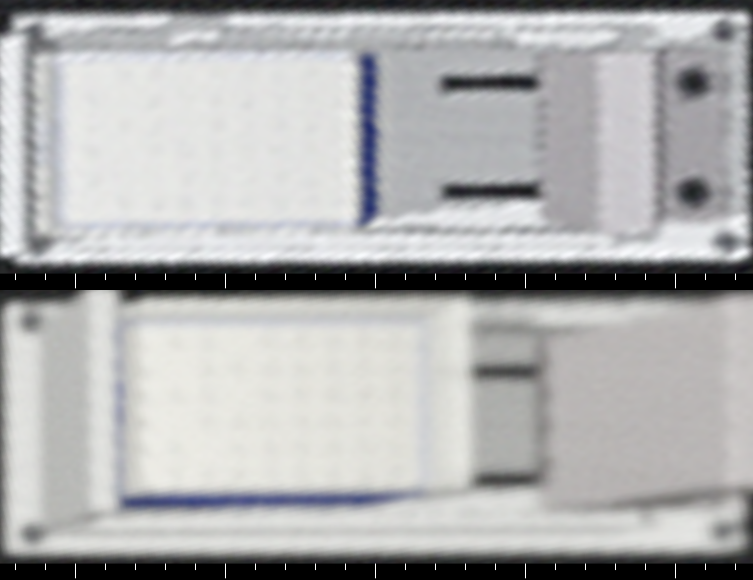

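View pics/r_both_z74.png

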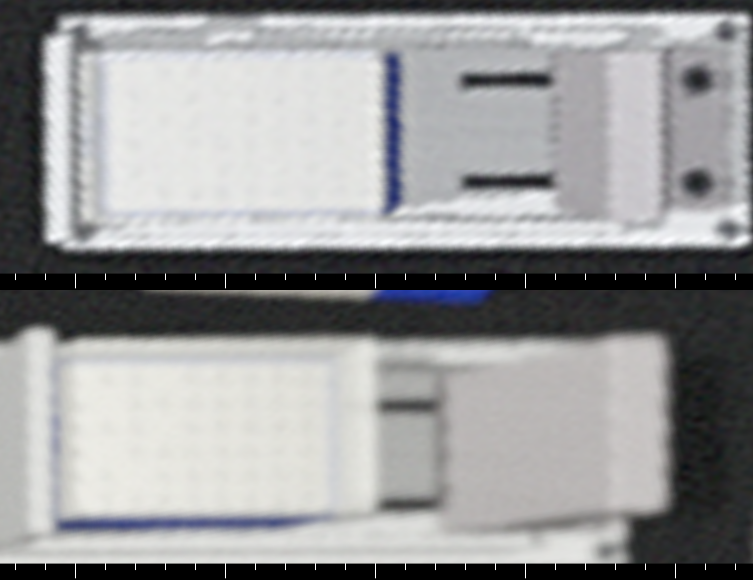

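Stop foot is at plate x ≈ 55–57 mm from both views. With the box at the fence its face is at −5, so the gap is ≈ 61 mm: two thick packers (48) leave ≈ 13 mm for the wedge, while all three would leave about 1. Next, the tabs in the holder.

```bash
python3 - <<'E'
from h import *
import pickle
HC=np.array([.570,-.1042,0]);HY=np.radians(62.05);c_,s_=np.cos(HY),np.sin(HY)
out=[]
for n in ("top","side"):
  c=pickle.load(open(n+"0.pkl","rb"))
  xs=np.arange(-85,86,.25)/1000; ys=np.arange(-45,46,.25)/1000
  X,Y=np.meshgrid(xs,ys[::-1]); W=np.c_[(X*c_-Y*s_).ravel()+HC[0],(X*s_+Y*c_).ravel()+HC[1],np.full(X.size,.107)]
  Q=proj(c,W).astype(np.float32)
  im=cv2.remap(c["frame"],Q[:,0].reshape(X.shape),Q[:,1].reshape(X.shape),cv2.INTER_CUBIC)[:,:,::-1]
  im=np.clip((im.astype(float)-120)*1.9,0,255).astype(np.uint8)
  for x in range(-80,81,10): im[:8,(x+85)*4]=(0,0,255)
  for y in range(-40,41,10): im[(45-y)*4,:8]=(0,0,255)
  out.append(cv2.resize(im,None,fx=1,fy=.8))
cv2.imwrite("pics/h107.png",np.vstack(out))
E
```

```text
(no output)
```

View pics/h107.png

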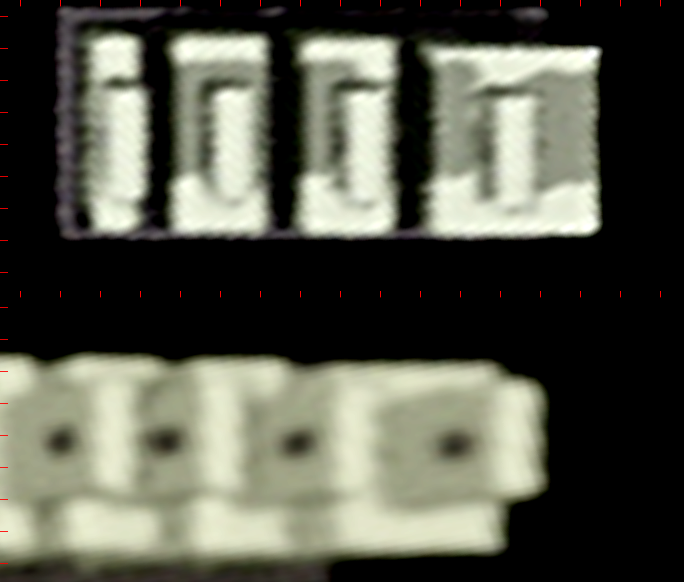

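>>> {"method": "step_arm", "body": {
  "series": [
    [[39,-66,4],1.4,60],
    [[39,-66,4],1.4,60],
    [[39,-66,4],1.4,60],
    [[39,-66,4],1.4,60],
    [[39,-66,4],1.4,60]
  ],
  "newtons": 60
}}

```text
clock: 0.78
tcp_pos: [0.3202, 0.3057, 0.2459]
orientation: [0.0, -0.264, 0.965, -0.0]
wrist_force: [1.1, 0.7, -0.5]
finger_gap: 0.0655
```

>>> {"method": "step_arm", "body": {
  "series": [
    [[24.4,-42,0.5],0.55,60],
    [[24.4,-42,0.5],0.55,60],
    [[24.4,-42,0.5],0.55,60],
    [[24.4,-42,0.5],0.55,60],
    [[24.4,-42,0.5],0.55,60]
  ]
}}

```text
clock: 1.4
tcp_pos: [0.4619, 0.0635, 0.2488]
orientation: [0.001, -0.516, 0.857, -0.0]
wrist_force: [0.3, 0.3, 0.0]
finger_gap: 0.0655
```

>>> {"method": "step_arm", "body": {
  "series": [
    [[0,0,0],0,60]
  ]
}}

```text
clock: 1.52
tcp_pos: [0.4637, 0.06, 0.2483]
orientation: [0.0, -0.513, 0.858, -0.001]
wrist_force: [-0.6, 0.6, -0.0]
finger_gap: 0.0656
```

>>> {"method": "step_arm", "body": {
  "series": [
    [[10,-17.5,0],0,60],
    [[10,-17.5,0],0,60],
    [[10,-17.5,0],0,60],
    [[10,-17.5,0],0,60],
    [[10,-17.5,0],0,60]
  ]
}}

```text
clock: 2.15
tcp_pos: [0.5634, -0.1146, 0.2476]
orientation: [-0.0, -0.513, 0.858, 0.0]
wrist_force: [-0.1, 0.1, 0.6]
finger_gap: 0.0651
```

```bash
python3 - <<'E'
from h import *
import pickle
c=cam("wrist"); cv2.imwrite("pics/wrist1.png",c["frame"][:,:,::-1]); pickle.dump(c,open("wrist1.pkl","wb")); print(env.get_state()["tcp_pos"])
E
```

```text
[ 0.56290253 -0.11362482  0.24789527]
```

View pics/wrist1.png

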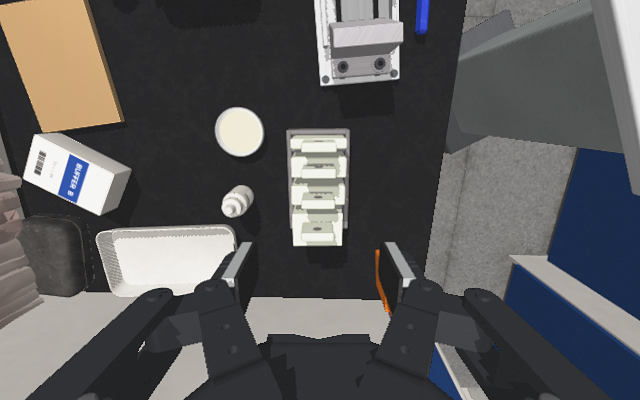

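```bash
cat >> h.py <<'E'
HC=np.array([.570,-.1042,0]);HY=np.radians(62.05)
def frm(C,Y,Q):
    Q=np.atleast_2d(np.array(Q,float)); c,s=np.cos(Y),np.sin(Y); return np.c_[Q[:,0]*c-Q[:,1]*s,Q[:,0]*s+Q[:,1]*c,Q[:,2]]+np.array([C[0],C[1],0])
def rect(c,C,Y,xr,yr,z,k,name,st=None):
    xs=np.arange(xr[0],xr[1],1./k)/1000; ys=np.arange(yr[0],yr[1],1./k)/1000
    X,Yg=np.meshgrid(xs,ys[::-1]); Q=proj(c,frm(C,Y,np.c_[X.ravel(),Yg.ravel(),np.full(X.size,z)])).astype(np.float32)
    im=cv2.remap(c["frame"],Q[:,0].reshape(X.shape),Q[:,1].reshape(X.shape),cv2.INTER_CUBIC)[:,:,::-1].copy()
    for x in range(int(np.ceil(xr[0]/10)*10),xr[1],10): im[:8 if x else 16,int((x-xr[0])*k)]=(0,0,255)
    for y in range(int(np.ceil(yr[0]/10)*10),yr[1],10): im[min(int((yr[1]-y)*k),im.shape[0]-1),:8 if y else 16]=(0,0,255)
    cv2.imwrite(name,im)
E
python3 - <<'E'
from h import *
import pickle
c=pickle.load(open("wrist1.pkl","rb"))
rect(c,HC,HY,(-85,85),(-45,45),.107,4,"pics/w1h.png")
rect(c,HC,HY,(-85,85),(-45,45),.030,4,"pics/w1h30.png")
rect(c,PC,PY,(-40,140),(-60,60),.008,4,"pics/w1p.png")
R=c["T"][:3,:3];print(-R.T@c["T"][:3,3],R[2])
E
```

```text
[ 0.52765883 -0.18015684  0.3897799 ] [ 0.13778225  0.25787193 -0.95630441]
```

View pics/w1h.png

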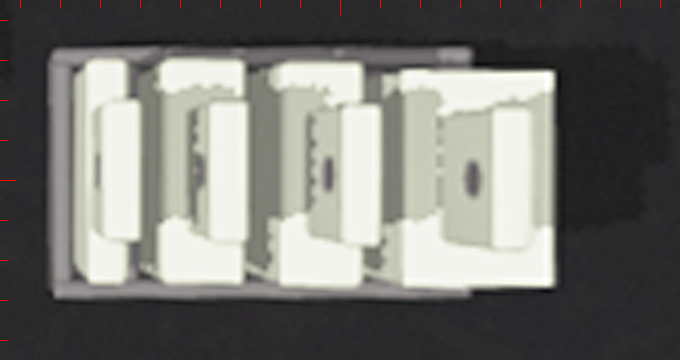

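View pics/w1h30.png

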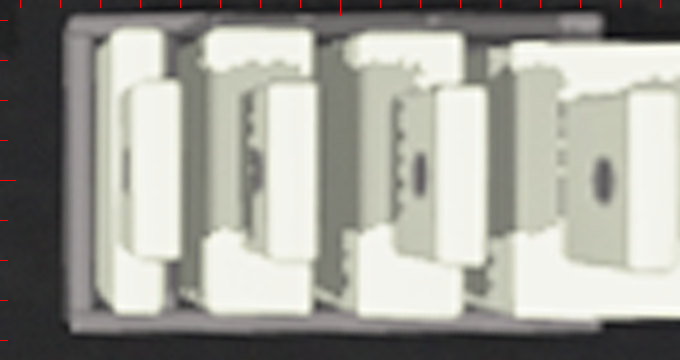

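View pics/w1p.png

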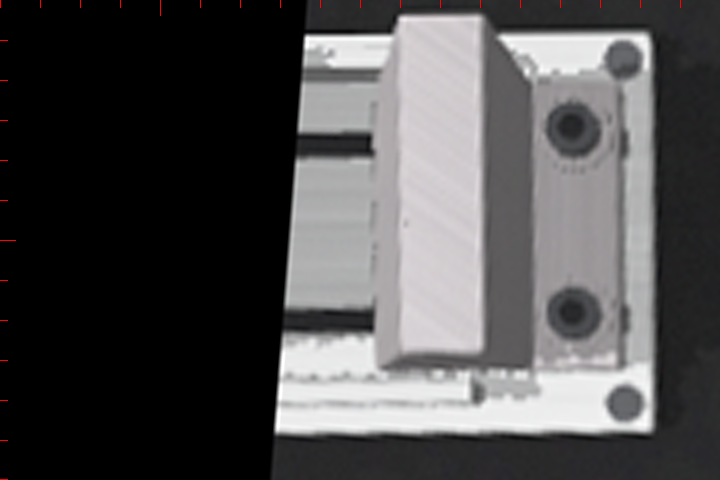

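Wrist view is sharp: the stop foot is 69 mm from the plate's +x end, giving S ≈ 53 and a gap ≈ 58. So two thick packers, room ≈ 10 mm. Tabs in the holder frame are at sp1 −27.9, sp2 +5.4, wedge ≈ 42.6, which agrees with the fixed cameras. I'll grip across the tab width, clear of the neighbours.

>>> {"method": "step_arm", "body": {
  "series": [
    [[0.8,1.5,-4],0,60],
    [[0.8,1.5,-9],0,60],
    [[0.8,1.5,-12.5],0,60],
    [[0.8,1.5,-12.5],0,60]
  ]
}}

```text
clock: 2.7
tcp_pos: [0.5677, -0.0955, 0.1207]
orientation: [-0.002, -0.515, 0.857, 0.003]
wrist_force: [0.5, 1.2, 1.1]
finger_gap: 0.065
```

```bash
python3 - <<'E'
from h import *
c=cam("wrist"); cv2.imwrite("pics/wrist2.png",c["frame"][:,:,::-1]); print(env.get_state()["tcp_pos"])
E
```

```text
[ 0.56948483 -0.09643542  0.12291768]
```

View pics/wrist2.png

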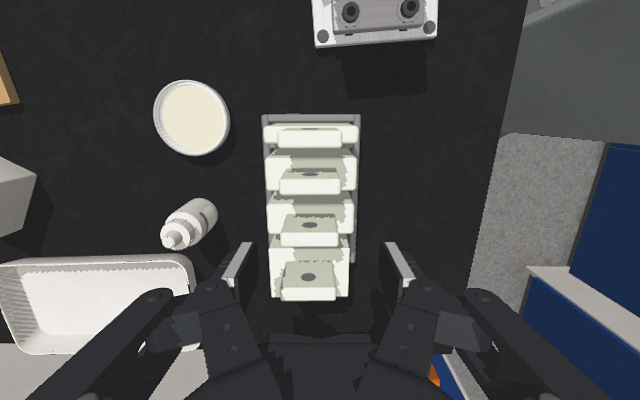

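```bash
python3 - <<'E'
from h import *
c=cam("wrist"); s=env.get_state(); print(s["tcp_pos"],s["orientation"],proj(c,[s["tcp_pos"],[*s["tcp_pos"][:2],.107]]))
rect(c,HC,HY,(-85,85),(-45,45),.107,4,"pics/w2h.png")
E
```

```text
[ 0.57084776 -0.09719235  0.12432014] [ 3.39151871e-04 -5.14211550e-01  8.57663298e-01  1.84851656e-04] [[314.27072379 253.07498298]
 [314.53228035 239.67987688]]
```

View pics/w2h.png

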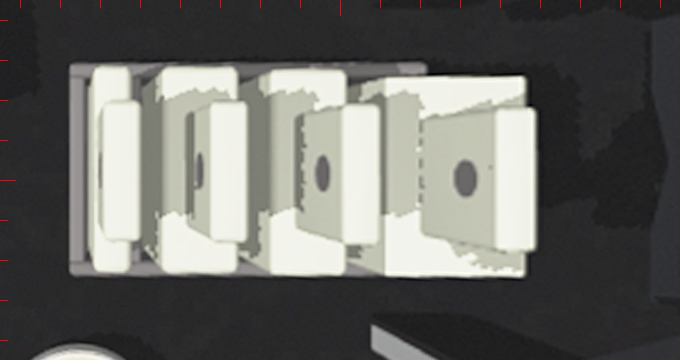

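>>> {"method": "step_arm", "body": {
  "series": [
    [[0,-0.1,-2.5],0,60],
    [[0,-0.1,-4.7],0,60],
    [[0,-0.1,-4.7],0,60],
    [[0,-0.1,-4.7],0,60]
  ]
}}

```text
clock: 3.3
tcp_pos: [0.5722, -0.0984, 0.0795]
orientation: [0.001, -0.514, 0.858, -0.001]
wrist_force: [-0.3, -0.3, 0.2]
finger_gap: 0.0651
```

>>> {"method": "step_arm", "body": {
  "series": [
    [[0,0,0],0,200],
    [[0,0,0],0,200],
    [[0,0,0],0,200],
    [[0,0,0],0,200]
  ]
}}

```text
clock: 3.8
tcp_pos: [0.5731, -0.0986, 0.0813]
orientation: [0.002, -0.514, 0.858, -0.002]
wrist_force: [-1.6, 0.5, 6.4]
finger_gap: 0.0345
```

>>> {"method": "step_arm", "body": {
  "series": [
    [[0,0,1],0,200],
    [[0,0,4],0,200],
    [[0,0,8],0,200],
    [[0,0,12],0,200],
    [[0,0,12],0,200]
  ]
}}

```text
clock: 4.42
tcp_pos: [0.5754, -0.0993, 0.2059]
orientation: [0.005, -0.514, 0.858, -0.005]
wrist_force: [0.6, 0.5, -2.4]
finger_gap: 0.0351
```

```bash
python3 - <<'E'
from h import *
c=cam("wrist"); cv2.imwrite("pics/wrist3.png",c["frame"][:,:,::-1]); s=env.get_state();print(s["tcp_pos"],s["wrist_force"],s["finger_gap"])
E
```

```text
[ 0.5742225  -0.09896152  0.20351271] [-0.95303518  0.67041138 -1.75728419] 0.03482890797848043
```

View pics/wrist3.png

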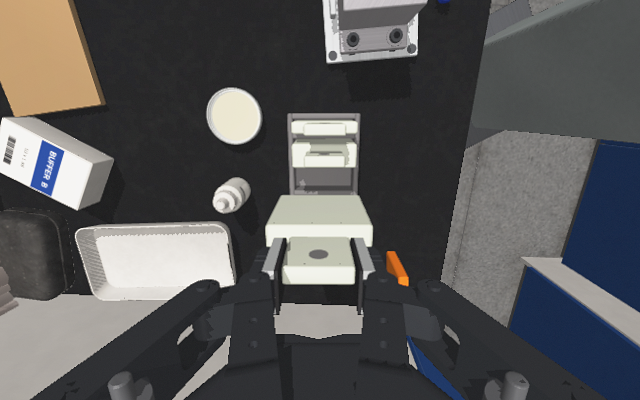

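```bash
cat >> h.py <<'E'
def tcpx(s): # tool y (jaw) and tool x axes in world
    from scipy.spatial.transform import Rotation as Ro
    q=s["orientation"]; return Ro.from_quat([q[1],q[2],q[3],q[0]]).as_matrix()
E
python3 - <<'E'
from h import *
c=cam("wrist"); s=env.get_state(); R=tcpx(s); print(s["tcp_pos"]); print(R.round(3))
im=c["frame"][180:300,240:400,::-1]; cv2.imwrite("pics/w3z.png",cv2.resize(im,None,fx=5,fy=5,interpolation=cv2.INTER_CUBIC))
np.save("s3.npy",s["tcp_pos"]); import pickle; pickle.dump((c,s),open("w3.pkl","wb"))
E
```

```text
[ 0.57323358 -0.09865567  0.20180994]
[[-0.471 -0.882  0.007]
 [-0.882  0.471 -0.001]
 [-0.002 -0.007 -1.   ]]
```

View pics/w3z.png

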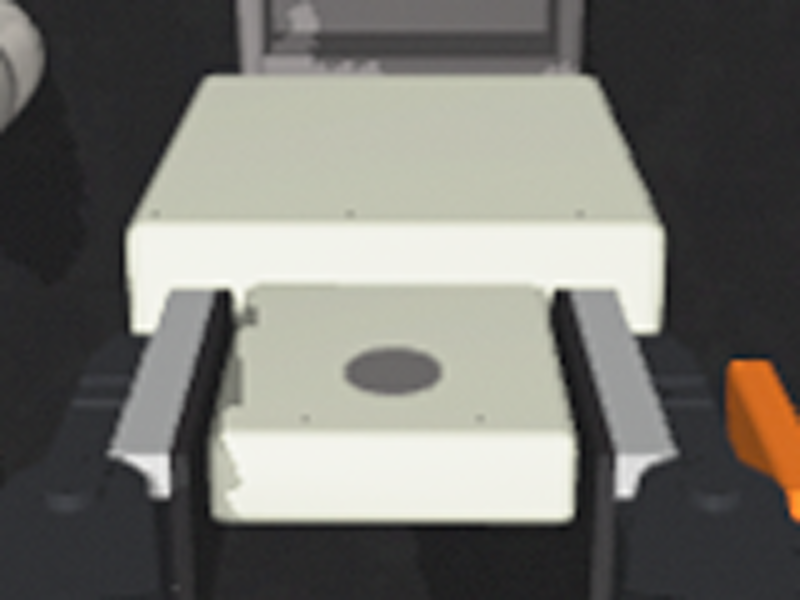

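```bash
cat > off.py <<'E'
from h import *
def offs(c,s,front,width,tabn,off,k):
    """front: two px (zoom) of body top -x edge; tabn: two px of tab top -x edge -> position rel. TCP in tool frame (mm)"""
    R=tcpx(s)
    for nm,pp,w in (("body",front,width),("tab",tabn,36)):
        u=(np.array(pp,float)+.5)/k-.5+np.array(off)
        f=lambda z: np.linalg.norm(np.diff(onz(c,u,z),axis=0))*1000-w
        from scipy.optimize import brentq
        z=brentq(f,0.0,.35); P=onz(c,u,z); m=P.mean(0)-s["tcp_pos"]; d=P[1]-P[0]
        print(nm,"z",z.__round__(4),"rel tool xyz mm",(R.T@m*1000).round(1),"edge yaw",np.degrees(np.arctan2(d[1],d[0])).round(2),"jaw yaw",np.degrees(np.arctan2(R[1,1],R[0,1])).round(2))
E
python3 - <<'E'
from off import *
import pickle
c,s=pickle.load(open("w3.pkl","rb"))
offs(c,s,[(130,224),(663,224)],64,[(215,432),(575,432)],(240,180),5)
E
```

```text
body z 0.189 rel tool xyz mm [10.5 -0.1 12.8] edge yaw 152.12 jaw yaw 151.91
tab z 0.2214 rel tool xyz mm [  1.3  -0.2 -19.6] edge yaw 152.22 jaw yaw 151.91
```

>>> {"method": "step_arm", "body": {
  "series": [
    [[-4,-4,0],0.075,200],
    [[-8,-9,0],0.075,200],
    [[-12,-14,0],0.075,200],
    [[-14.8,-17.9,0],0.075,200],
    [[-14.8,-17.9,0],0.075,200]
  ]
}}

```text
clock: 5.15
tcp_pos: [0.4226, -0.2796, 0.2003]
orientation: [0.002, -0.544, 0.839, -0.001]
wrist_force: [0.4, 0.4, -1.4]
finger_gap: 0.0345
```

>>> {"method": "step_arm", "body": {
  "series": [
    [[0,0,0],0,200],
    [[0,0,0],0,200]
  ]
}}

```text
clock: 5.4
tcp_pos: [0.4227, -0.2785, 0.1995]
orientation: [0.002, -0.544, 0.839, -0.0]
wrist_force: [0.8, -0.3, -1.6]
finger_gap: 0.0348
```

```bash
python3 - <<'E'
from h import *
import pickle
c=cam("wrist"); s=env.get_state(); pickle.dump((c,s),open("w4.pkl","wb")); cv2.imwrite("pics/wrist4.png",c["frame"][:,:,::-1]); print(s["tcp_pos"],s["orientation"],toplate(s["tcp_pos"])*1000)
rect(c,PC,PY,(-130,70),(-60,60),.008,4,"pics/w4p.png")
rect(c,PC,PY,(-130,70),(-60,60),.074,4,"pics/w4p74.png")
E
```

```text
[ 0.42297229 -0.27848311  0.19974976] [ 2.08598643e-03 -5.44395048e-01  8.38826293e-01 -3.59783994e-04] [[ 24.25792843   2.53222502 199.74976245]]
```

View pics/wrist4.png

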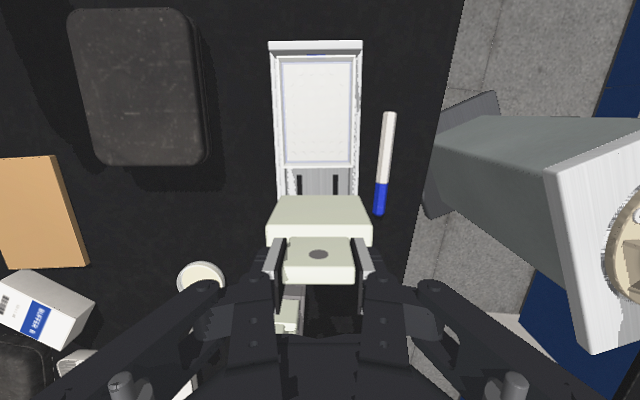

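View pics/w4p74.png

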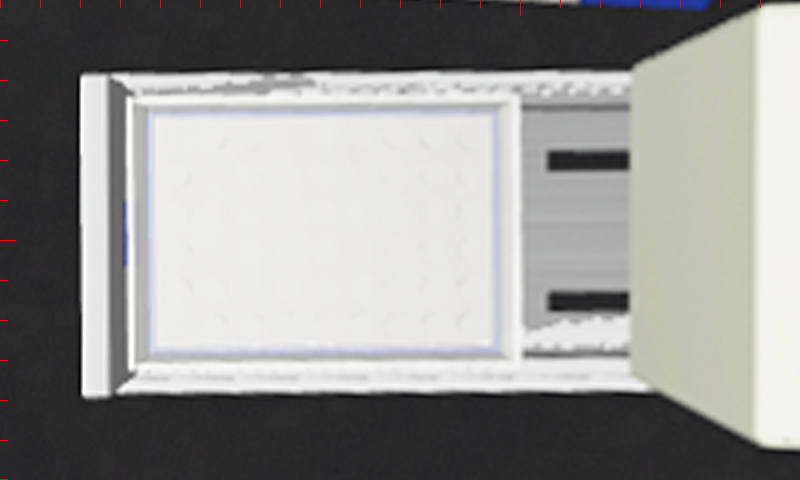

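View pics/w4p.png

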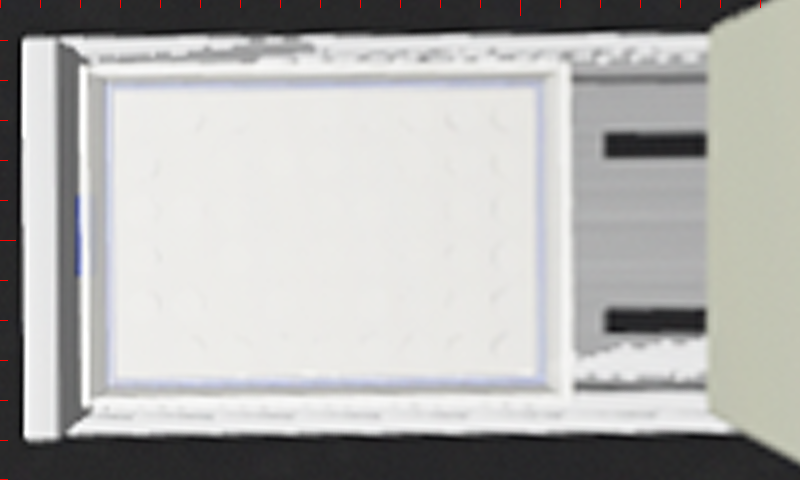

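>>> {"method": "step_arm", "body": {
  "series": [
    [[0.1,0,-3],0,200],
    [[0.1,0,-6],0,200],
    [[0.1,0,-9],0,200],
    [[0.1,0,-9],0,200]
  ]
}}

```text
clock: 5.95
tcp_pos: [0.423, -0.2761, 0.1076]
orientation: [0.001, -0.545, 0.838, 0.002]
wrist_force: [-0.1, -0.4, -0.3]
finger_gap: 0.0346
```

```bash
python3 - <<'E'
from h import *
import pickle
s=env.get_state(); print(s["tcp_pos"],s["wrist_force"],toplate(s["tcp_pos"])*1000,tcpx(s)[2])
c=cam("wrist");cv2.imwrite("pics/wrist5.png",c["frame"][:,:,::-1])
d=cam("side");im=d["frame"][180:330,220:370,::-1];cv2.imwrite("pics/side5.png",cv2.resize(im,None,fx=4,fy=4,interpolation=cv2.INTER_CUBIC))
E
```

```text
[ 0.42297615 -0.27610656  0.10760645] [-0.14456369 -0.43361464 -0.27570844] [[ 26.43393355   3.48773619 107.6064527 ]] [-0.0048896   0.00220255 -0.99998562]
```

View pics/wrist5.png

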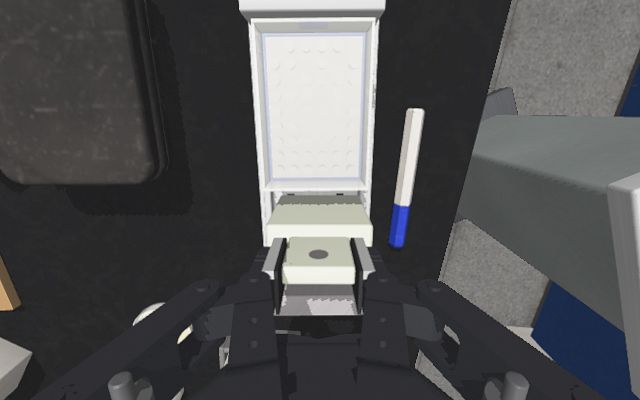

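View pics/side5.png

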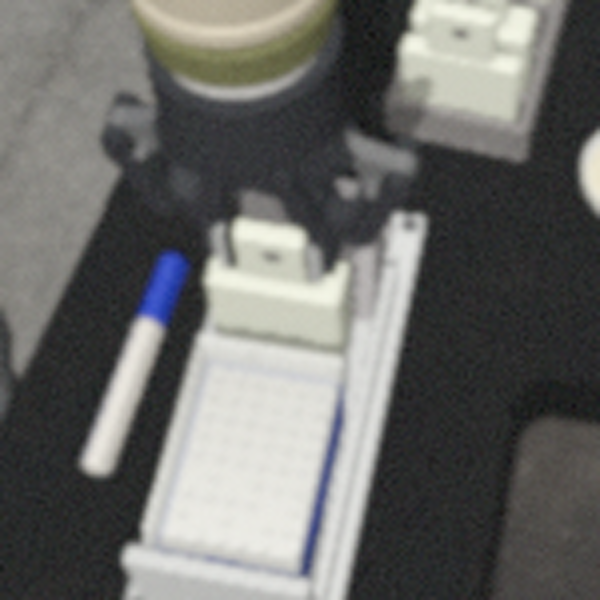

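>>> {"method": "step_arm", "body": {
  "series": [
    [[0.1,-0.2,0],0,200],
    [[0.12,-0.22,-0.8],0,200],
    [[0.12,-0.22,-1.4],0,200],
    [[0.12,-0.22,-2],0,200],
    [[0.12,-0.22,-2],0,200]
  ]
}}

```text
clock: 6.68
tcp_pos: [0.4252, -0.2798, 0.0895]
orientation: [0.002, -0.545, 0.838, 0.0]
wrist_force: [-0.2, -0.1, -0.7]
finger_gap: 0.0346
```

```bash
cat > st.py <<'E'
from h import *
s=env.get_state(); R=tcpx(s);print("t",s["clock"],"tcp",s["tcp_pos"].round(4),"F",s["wrist_force"].round(1),"M",s["ft_torque"].round(2),"plate mm",(toplate(s["tcp_pos"])*1000).round(1),"jaw",np.degrees(np.arctan2(R[1,1],R[0,1])).round(1),"tilt",R[2,:2].round(4),"gap",round(s["finger_gap"],4))
E
python3 st.py
```

```text
t 6.675 tcp [ 0.4252 -0.2798  0.0895] F [-0.2 -0.1 -0.7] M [-0.01 -0.04  0.01] plate mm [[24.  -0.1 89.5]] jaw 156.0 tilt [-0.0036 -0.0014] gap 0.0346
```

>>> {"method": "step_arm", "body": {
  "series": [
    [[0,0,-0.4],0,200],
    [[0,0,-0.7],0,200],
    [[0,0,-0.7],0,200]
  ]
}}

```text
clock: 7.05
tcp_pos: [0.4252, -0.2798, 0.0834]
orientation: [0.002, -0.545, 0.838, 0.0]
wrist_force: [-3.0, 1.3, 6.8]
finger_gap: 0.0346
```

```bash
python3 st.py
```

```text
t 7.05 tcp [ 0.4252 -0.2798  0.0834] F [-3.   1.3  6.8] M [0.3  0.5  0.03] plate mm [[23.9 -0.  83.4]] jaw 156.0 tilt [-0.0032 -0.0018] gap 0.0346
```

>>> {"method": "step_arm", "body": {
  "series": [
    [[-0.2,-0.46,0.04],0,200],
    [[-0.4,-0.92,0.04],0,200],
    [[-0.5,-1.15,0.04],0,200],
    [[-0.5,-1.15,0.04],0,200]
  ]
}}

```text
clock: 7.55
tcp_pos: [0.4202, -0.2916, 0.0838]
orientation: [0.002, -0.545, 0.839, 0.0]
wrist_force: [0.8, 1.1, -0.4]
finger_gap: 0.0346
```

```bash
python3 st.py
```

```text
t 7.55 tcp [ 0.4202 -0.2916  0.0838] F [ 0.8  1.1 -0.4] M [ 0.11 -0.16  0.02] plate mm [[11.2 -0.2 83.8]] jaw 156.0 tilt [-0.0034 -0.002 ] gap 0.0346
```

>>> {"method": "step_arm", "body": {
  "series": [
    [[-0.08,-0.18,0],0,200],
    [[-0.12,-0.27,0],0,200],
    [[-0.12,-0.27,0],0,200]
  ]
}}

```text
clock: 7.92
tcp_pos: [0.4189, -0.2942, 0.0837]
orientation: [0.002, -0.545, 0.839, 0.0]
wrist_force: [0.9, 2.2, -0.6]
finger_gap: 0.0349
```

```bash
python3 st.py
```

```text
t 7.925 tcp [ 0.4189 -0.2942  0.0837] F [ 0.9  2.2 -0.6] M [ 0.33 -0.13 -0.03] plate mm [[ 8.2 -0.1 83.7]] jaw 156.0 tilt [-0.0034 -0.0017] gap 0.0349
```

>>> {"method": "step_arm", "body": {
  "series": [
    [[-0.06,-0.14,0],0,200],
    [[-0.08,-0.18,0],0,200],
    [[-0.08,-0.18,0],0,200]
  ]
}}

```text
clock: 8.3
tcp_pos: [0.4185, -0.2949, 0.0837]
orientation: [0.003, -0.545, 0.838, 0.001]
wrist_force: [2.3, 5.3, 1.9]
finger_gap: 0.0349
```

```bash
python3 st.py; python3 - <<'E'
from h import *
c=cam("wrist");cv2.imwrite("pics/wrist6.png",c["frame"][:,:,::-1])
rect(c,PC,PY,(-130,70),(-60,60),.074,4,"pics/w6p74.png")
E
```

```text
t 8.3 tcp [ 0.4185 -0.2949  0.0837] F [2.3 5.3 1.9] M [ 1.16 -0.56  0.04] plate mm [[ 7.4 -0.  83.7]] jaw 156.1 tilt [-0.0059 -0.0018] gap 0.0349
```

View pics/w6p74.png

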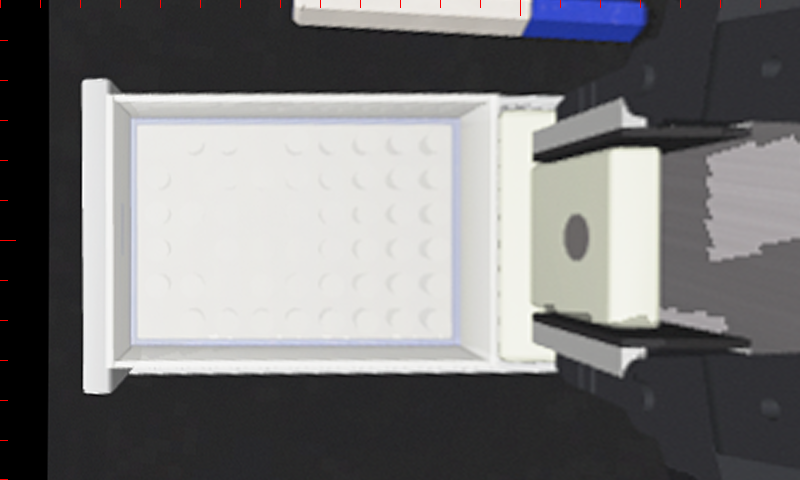

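Box is at the fence (reaction 5.8 N, TCP at plate x 7.4 against the expected 7). I'll release and go for the second packer.

>>> {"method": "step_arm", "body": {
  "series": [
    [[0.03,0.06,0],0,200],
    [[0.03,0.06,0],0,150],
    [[0.03,0.06,0],0,80],
    [[0.03,0.06,0],0,60],
    [[0.03,0.06,0],0,60]
  ]
}}

```text
clock: 8.98
tcp_pos: [0.4188, -0.2945, 0.0838]
orientation: [0.003, -0.545, 0.838, 0.001]
wrist_force: [-0.8, -0.3, 0.3]
finger_gap: 0.0652
```

>>> {"method": "step_arm", "body": {
  "series": [
    [[0,0,1],0,60],
    [[0,0,5],0,60],
    [[0,0,10],0,60],
    [[0,0,12],0,60]
  ]
}}

```text
clock: 9.48
tcp_pos: [0.4199, -0.2957, 0.2078]
orientation: [0.003, -0.545, 0.838, -0.002]
wrist_force: [-0.1, -0.5, -0.7]
finger_gap: 0.0656
```

```bash
python3 st.py; python3 - <<'E'
from h import *
c=cam("wrist");cv2.imwrite("pics/wrist7.png",c["frame"][:,:,::-1])
rect(c,PC,PY,(-130,70),(-60,60),.109,4,"pics/w7p109.png")
E
```

```text
t 9.475 tcp [ 0.4199 -0.2957  0.2078] F [-0.1 -0.5 -0.7] M [-0.06 -0.08  0.02] plate mm [[  7.3  -1.6 207.8]] jaw 156.1 tilt [-0.0037 -0.007 ] gap 0.0656
```

View pics/w7p109.png

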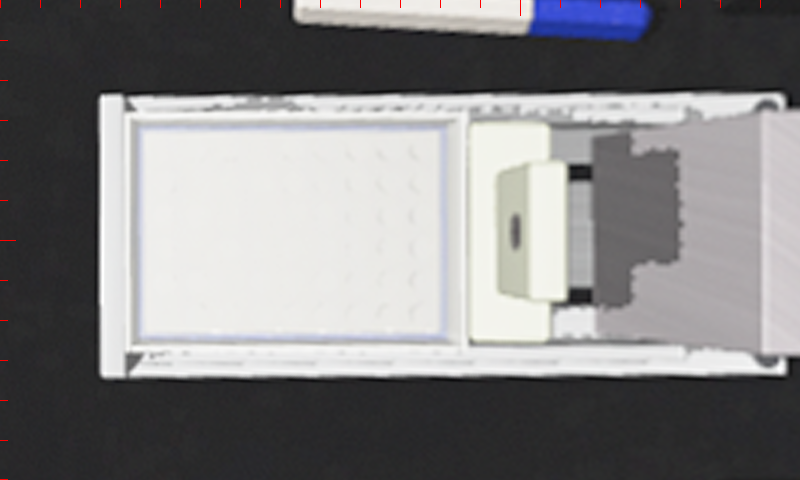

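>>> {"method": "step_arm", "body": {
  "series": [
    [[4.6,5.6,0],-0.075,60],
    [[9.2,11.2,0],-0.075,60],
    [[13.7,16.7,0],-0.075,60],
    [[13.7,16.7,-4],-0.075,60],
    [[13.7,16.7,-8.5],-0.075,60]
  ]
}}

```text
clock: 10.15
tcp_pos: [0.5595, -0.1272, 0.1239]
orientation: [0.005, -0.515, 0.857, -0.004]
wrist_force: [-0.3, -1.2, -0.1]
finger_gap: 0.0654
```

>>> {"method": "step_arm", "body": {
  "series": [
    [[0,0,0],0,60],
    [[0,0,0],0,60]
  ]
}}

```text
clock: 10.4
tcp_pos: [0.56, -0.1275, 0.1251]
orientation: [0.005, -0.515, 0.857, -0.005]
wrist_force: [1.0, 0.2, 0.9]
finger_gap: 0.0653
```

```bash
python3 st.py; python3 - <<'E'
from h import *
c=cam("wrist");s=env.get_state();c_,s_=np.cos(HY),np.sin(HY);d=s["tcp_pos"]-HC;print("holder mm",(c_*d[0]+s_*d[1])*1000,(-s_*d[0]+c_*d[1])*1000)
rect(c,HC,HY,(-85,85),(-45,45),.107,4,"pics/w8h.png")
E
```

```text
t 10.4 tcp [ 0.56   -0.1275  0.1251] F [1.  0.2 0.9] M [0.01 0.03 0.  ] plate mm [[217.7 -61.9 125.1]] jaw 152.0 tilt [-0.0036 -0.013 ] gap 0.0653
holder mm -25.431614555133013 -2.8249310511865127
```

View pics/w8h.png

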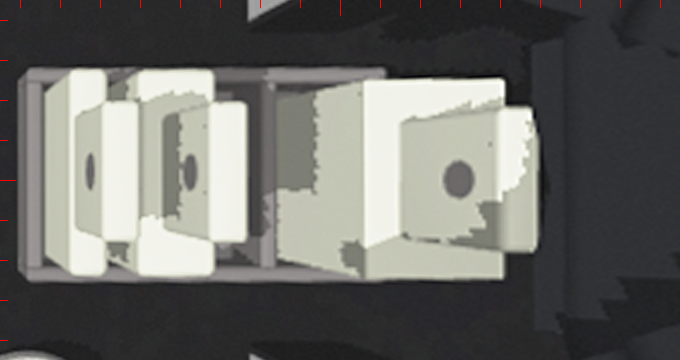

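>>> {"method": "step_arm", "body": {
  "series": [
    [[-0.33,-0.04,0],0,60],
    [[-0.33,-0.04,-2],0,60],
    [[-0.33,-0.04,-4.5],0,60],
    [[-0.33,-0.04,-4.5],0,60]
  ]
}}

```text
clock: 10.95
tcp_pos: [0.5562, -0.1285, 0.0806]
orientation: [0.005, -0.514, 0.858, -0.005]
wrist_force: [0.0, -0.1, 0.2]
finger_gap: 0.0653
```

```bash
python3 st.py; python3 - <<'E'
from h import *
s=env.get_state();c_,s_=np.cos(HY),np.sin(HY);d=s["tcp_pos"]-HC;print("holder mm",(c_*d[0]+s_*d[1])*1000,(-s_*d[0]+c_*d[1])*1000)
E
```

```text
t 10.95 tcp [ 0.5562 -0.1285  0.0806] F [ 0.  -0.1  0.2] M [-0.03  0.02 -0.04] plate mm [[215.2 -58.8  80.6]] jaw 151.9 tilt [-0.0035 -0.013 ] gap 0.0653
holder mm -27.985569677913347 0.799816609056224
```

>>> {"method": "step_arm", "body": {
  "series": [
    [[0.03,0,0],0,200],
    [[0.03,0,0],0,200],
    [[0.03,0,0],0,200],
    [[0.03,0,0],0,200]
  ]
}}

```text
clock: 11.45
tcp_pos: [0.5574, -0.129, 0.0823]
orientation: [0.006, -0.514, 0.858, -0.006]
wrist_force: [-1.4, 0.1, 5.7]
finger_gap: 0.0348
```

```bash
python3 st.py
```

```text
t 11.45 tcp [ 0.5574 -0.129   0.0823] F [-1.4  0.1  5.7] M [-0.01  0.21 -0.03] plate mm [[215.3 -60.1  82.3]] jaw 151.9 tilt [-0.0036 -0.0157] gap 0.0348
```

>>> {"method": "step_arm", "body": {
  "series": [
    [[0,0,2],0,200],
    [[0,0,6],0,200],
    [[0,0,12],0,200],
    [[0,0,12],0,200]
  ]
}}

```text
clock: 11.95
tcp_pos: [0.5606, -0.1301, 0.2082]
orientation: [0.009, -0.514, 0.857, -0.01]
wrist_force: [-0.0, 0.3, -0.9]
finger_gap: 0.0346
```

>>> {"method": "step_arm", "body": {
  "series": [
    [[-4,-4,0],0.075,200],
    [[-8,-9,0],0.075,200],
    [[-12.5,-13.5,0],0.075,200],
    [[-12.5,-13.5,0],0.075,200],
    [[-12.5,-13.5,0],0.075,200]
  ]
}}

```text
clock: 12.58
tcp_pos: [0.4352, -0.2651, 0.2076]
orientation: [0.009, -0.546, 0.838, -0.009]
wrist_force: [0.9, -0.3, 0.1]
finger_gap: 0.0349
```

```bash
python3 st.py;  python3 - <<'E'
from h import *
c=cam("wrist");cv2.imwrite("pics/wrist9.png",c["frame"][:,:,::-1])
E
```

```text
t 12.575 tcp [ 0.4352 -0.2651  0.2076] F [ 0.9 -0.3  0.1] M [0.07 0.03 0.01] plate mm [[ 41.5  -3.3 207.6]] jaw 156.1 tilt [-0.0056 -0.0256] gap 0.0349
```

View pics/wrist9.png

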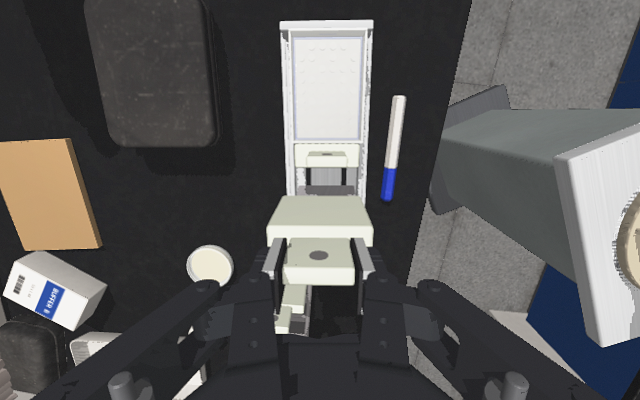

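>>> {"method": "step_arm", "body": {
  "series": [
    [[-0.4,-0.1,0],0,200],
    [[-0.57,-0.13,-2],0,200],
    [[-0.57,-0.13,-5],0,200],
    [[-0.57,-0.13,-8.5],0,200],
    [[-0.57,-0.13,-8.5],0,200]
  ]
}}

```text
clock: 13.25
tcp_pos: [0.4288, -0.2633, 0.1203]
orientation: [0.009, -0.547, 0.837, -0.006]
wrist_force: [-0.7, 0.1, -1.2]
finger_gap: 0.0344
```

```bash
python3 st.py;  python3 - <<'E'
from h import *
c=cam("wrist");cv2.imwrite("pics/wrist10.png",c["frame"][:,:,::-1])
E
```

```text
t 13.25 tcp [ 0.4288 -0.2633  0.1203] F [-0.7  0.1 -1.2] M [0.01 0.03 0.03] plate mm [[ 40.5   3.3 120.3]] jaw 156.4 tilt [-0.0074 -0.02  ] gap 0.0344
```

View pics/wrist10.png

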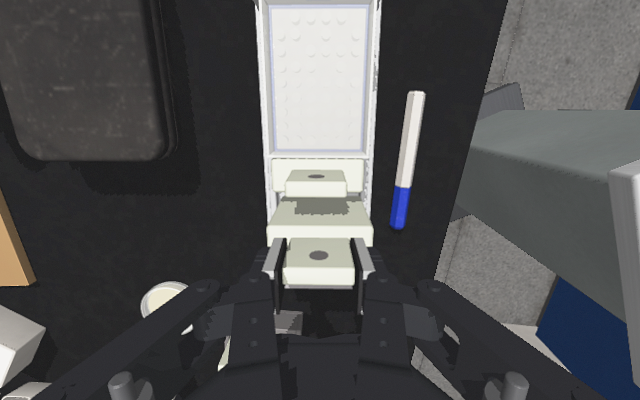

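>>> {"method": "step_arm", "body": {
  "series": [
    [[0,-0.38,0],0,200],
    [[0,-0.38,-1],0,200],
    [[0,-0.38,-2],0,200],
    [[0,-0.38,-2.8],0,200],
    [[0,-0.38,-2.8],0,200]
  ]
}}

```text
clock: 13.92
tcp_pos: [0.4292, -0.2676, 0.0931]
orientation: [0.009, -0.547, 0.837, -0.007]
wrist_force: [-0.1, -0.8, -0.7]
finger_gap: 0.0344
```

```bash
python3 st.py
```

```text
t 13.925 tcp [ 0.4292 -0.2676  0.0931] F [-0.1 -0.8 -0.7] M [ 0.01  0.03 -0.01] plate mm [[36.7  1.2 93.1]] jaw 156.3 tilt [-0.0071 -0.0211] gap 0.0344
```

>>> {"method": "step_arm", "body": {
  "series": [
    [[0,0,-0.5],0,200],
    [[0,0,-0.95],0,200],
    [[0,0,-0.95],0,200]
  ]
}}

```text
clock: 14.3
tcp_pos: [0.4292, -0.2677, 0.0842]
orientation: [0.009, -0.547, 0.837, -0.007]
wrist_force: [-1.2, 1.3, 5.3]
finger_gap: 0.0346
```

```bash
python3 st.py
```

```text
t 14.3 tcp [ 0.4292 -0.2677  0.0842] F [-1.2  1.3  5.3] M [ 0.22  0.38 -0.01] plate mm [[36.6  1.2 84.2]] jaw 156.3 tilt [-0.0068 -0.0216] gap 0.0346
```

>>> {"method": "step_arm", "body": {
  "series": [
    [[-0.12,-0.27,0.02],0,200],
    [[-0.22,-0.5,0.02],0,200],
    [[-0.24,-0.55,0.02],0,200],
    [[-0.24,-0.55,0.02],0,200]
  ]
}}

```text
clock: 14.8
tcp_pos: [0.4268, -0.2732, 0.0842]
orientation: [0.009, -0.547, 0.837, -0.007]
wrist_force: [0.5, 0.4, -1.0]
finger_gap: 0.0346
```

```bash
python3 st.py
```

```text
t 14.8 tcp [ 0.4268 -0.2732  0.0842] F [ 0.5  0.4 -1. ] M [ 0.18 -0.1  -0.01] plate mm [[30.7  1.2 84.2]] jaw 156.3 tilt [-0.0072 -0.0215] gap 0.0346
```

>>> {"method": "step_arm", "body": {
  "series": [
    [[-0.04,-0.09,-0.05],0,200],
    [[-0.06,-0.14,-0.05],0,200],
    [[-0.06,-0.14,-0.05],0,200]
  ]
}}

```text
clock: 15.18
tcp_pos: [0.4267, -0.2734, 0.0842]
orientation: [0.01, -0.547, 0.837, -0.007]
wrist_force: [0.8, 6.8, 4.9]
finger_gap: 0.0349
```

```bash
python3 st.py;  python3 - <<'E'
from h import *
c=cam("wrist");cv2.imwrite("pics/wrist11.png",c["frame"][:,:,::-1])
E
```

```text
t 15.175 tcp [ 0.4267 -0.2734  0.0842] F [0.8 6.8 4.9] M [ 1.14 -0.37 -0.18] plate mm [[30.4  1.2 84.2]] jaw 156.4 tilt [-0.0098 -0.022 ] gap 0.0349
```

View pics/wrist11.png

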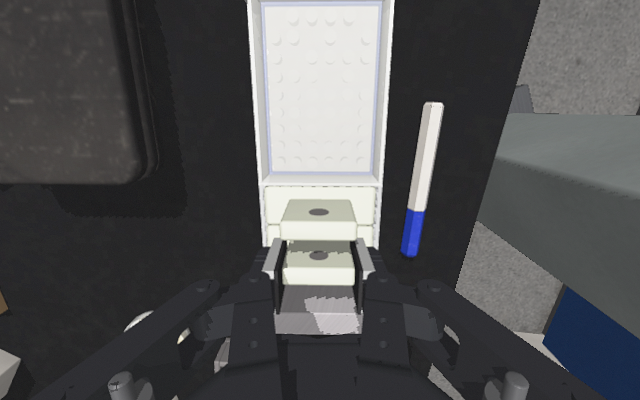

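The second packer is hard against the first (7 N). I'll release and fetch the wedge.

>>> {"method": "step_arm", "body": {
  "series": [
    [[0.04,0.1,0],0,200],
    [[0.04,0.1,0],0,150],
    [[0.04,0.1,0],0,80],
    [[0.04,0.1,0],0,60],
    [[0.04,0.1,0],0,60]
  ]
}}

```text
clock: 15.85
tcp_pos: [0.4271, -0.2725, 0.0842]
orientation: [0.01, -0.547, 0.837, -0.007]
wrist_force: [0.6, -0.6, 1.1]
finger_gap: 0.0655
```

>>> {"method": "step_arm", "body": {
  "series": [
    [[0,0,1],0,60],
    [[0,0,4],0,60],
    [[0,0,8],0,60],
    [[0,0,12],0,60],
    [[0,0,12],0,60]
  ]
}}

```text
clock: 16.48
tcp_pos: [0.4289, -0.2741, 0.2084]
orientation: [0.011, -0.547, 0.837, -0.01]
wrist_force: [0.9, 1.1, -0.5]
finger_gap: 0.0649
```

```bash
python3 st.py;  python3 - <<'E'
from h import *
c=cam("wrist");cv2.imwrite("pics/wrist12.png",c["frame"][:,:,::-1])
rect(c,PC,PY,(-70,130),(-60,60),.074,4,"pics/w12p74.png")
rect(c,PC,PY,(-70,130),(-60,60),.008,4,"pics/w12p8.png")
E
```

```text
t 16.475 tcp [ 0.4289 -0.2741  0.2084] F [ 0.9  1.1 -0.5] M [-0.03  0.03  0.02] plate mm [[ 30.6  -1.1 208.4]] jaw 156.4 tilt [-0.0072 -0.0293] gap 0.0649
```

View pics/w12p74.png

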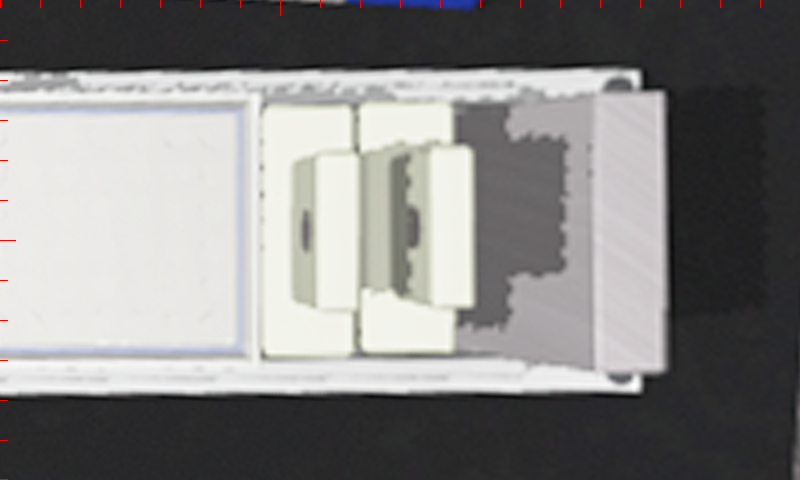

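View pics/w12p8.png

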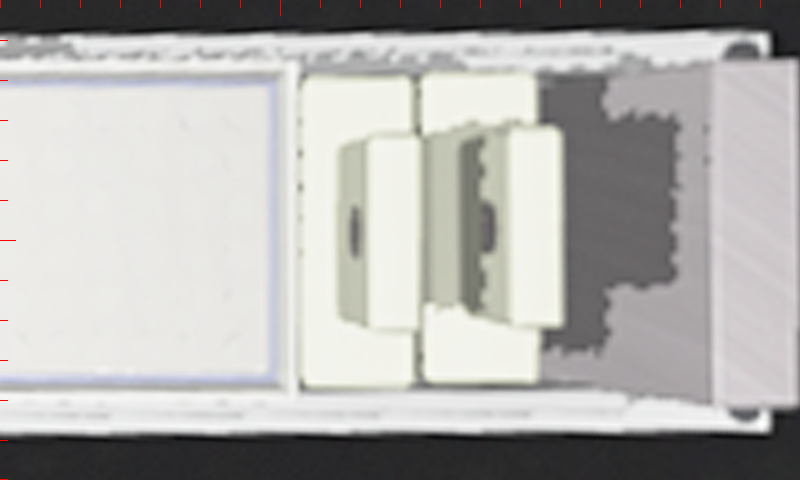

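>>> {"method": "step_arm", "body": {
  "series": [
    [[5.4,6.9,0],-0.08,60],
    [[10.8,13.8,0],-0.08,60],
    [[16.2,20.6,0],-0.08,60],
    [[16.2,20.6,0],-0.08,60],
    [[16.2,20.6,0],-0.08,60]
  ]
}}

```text
clock: 17.15
tcp_pos: [0.591, -0.064, 0.2048]
orientation: [0.01, -0.515, 0.857, -0.008]
wrist_force: [-1.9, -0.2, -0.1]
finger_gap: 0.0654
```

```bash
python3 st.py; python3 - <<'E'
from h import *
for i in range(8): c=cam("wrist")
s=env.get_state();c_,s_=np.cos(HY),np.sin(HY);d=s["tcp_pos"]-HC;print("holder mm",(c_*d[0]+s_*d[1])*1000,(-s_*d[0]+c_*d[1])*1000)
rect(c,HC,HY,(-85,85),(-45,45),.111,4,"pics/w13h.png")
E
python3 st.py
```

```text
t 17.15 tcp [ 0.591  -0.064   0.2048] F [-1.9 -0.2 -0.1] M [-0.09  0.04 -0.04] plate mm [[288.3 -64.7 204.8]] jaw 152.0 tilt [-0.0082 -0.0241] gap 0.0654
holder mm 40.39784837710937 -0.44288274346766104
t 17.55 tcp [ 0.5893 -0.0687  0.2065] F [ 0.1 -0.4 -1.1] M [ 0.01  0.   -0.06] plate mm [[283.3 -65.  206.5]] jaw 151.6 tilt [-0.008 -0.026] gap 0.0651
```

View pics/w13h.png

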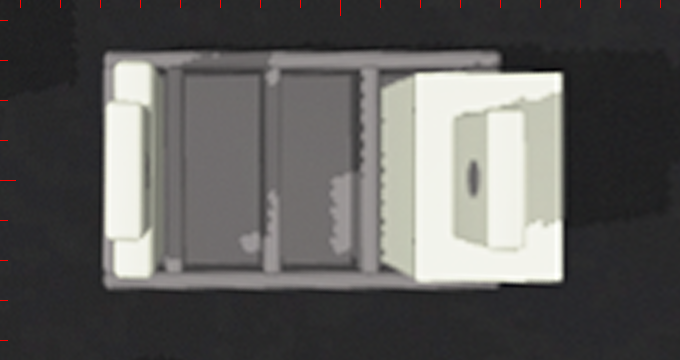

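>>> {"method": "step_arm", "body": {
  "series": [
    [[0.13,0.05,-4],0,60],
    [[0.13,0.05,-8],0,60],
    [[0.13,0.05,-9],0,60],
    [[0.13,0.05,-9],0,60],
    [[0.13,0.05,-9],0,60]
  ]
}}

```text
clock: 18.18
tcp_pos: [0.5918, -0.0688, 0.1184]
orientation: [0.011, -0.512, 0.859, -0.01]
wrist_force: [-0.3, 0.6, 0.0]
finger_gap: 0.0649
```

```bash
cat > wait.py <<'E'
import sys
from h import *
for i in range(int(sys.argv[1])): env.read_camera("top")
s=env.get_state();c_,s_=np.cos(HY),np.sin(HY);d=s["tcp_pos"]-HC;print("holder mm",(c_*d[0]+s_*d[1])*1000,(-s_*d[0]+c_*d[1])*1000)
E
python3 st.py;python3 wait.py 6; python3 st.py
```

```text
t 18.175 tcp [ 0.5918 -0.0688  0.1184] F [-0.3  0.6  0. ] M [0.06 0.04 0.  ] plate mm [[284.2 -67.3 118.4]] jaw 151.6 tilt [-0.0087 -0.0289] gap 0.0649
holder mm 41.594475559843694 -1.755661903123526
t 18.475 tcp [ 0.591  -0.0683  0.1172] F [-0.3  0.   0.9] M [-0.03 -0.    0.04] plate mm [[284.4 -66.4 117.2]] jaw 151.6 tilt [-0.0083 -0.0272] gap 0.0653
```

>>> {"method": "step_arm", "body": {
  "series": [
    [[0,0,-1.6],0,60],
    [[0,0,-3.2],0,60],
    [[0,0,-3.2],0,60],
    [[0,0,-3.2],0,60],
    [[0,0,-3.2],0,60]
  ]
}}

```text
clock: 19.1
tcp_pos: [0.5914, -0.0684, 0.0856]
orientation: [0.011, -0.512, 0.859, -0.01]
wrist_force: [0.0, 0.3, 0.7]
finger_gap: 0.0653
```

```bash
python3 wait.py 3; python3 st.py
```

```text
holder mm 41.67500813677254 -2.0607748823257035
t 19.25 tcp [ 0.5914 -0.0684  0.0857] F [-0.7 -0.6 -0.3] M [ 0.06 -0.02  0.  ] plate mm [[284.5 -66.7  85.7]] jaw 151.6 tilt [-0.0085 -0.028 ] gap 0.065
```

>>> {"method": "step_arm", "body": {
  "series": [
    [[0,0,0],0,200],
    [[0,0,0],0,200],
    [[0,0,0],0,200],
    [[0,0,0],0,200],
    [[0,0,0],0,200]
  ],
  "newtons": 80
}}

```text
clock: 19.88
tcp_pos: [0.5916, -0.0683, 0.0862]
orientation: [0.011, -0.512, 0.859, -0.01]
wrist_force: [-1.4, 0.4, 5.7]
finger_gap: 0.034
```

```bash
python3 wait.py 1; python3 st.py
```

```text
holder mm 41.79337733018438 -2.2515921129042176
t 19.925 tcp [ 0.5916 -0.0683  0.0861] F [-1.9  0.   5.5] M [0.15 0.33 0.03] plate mm [[284.6 -66.9  86.1]] jaw 151.6 tilt [-0.0088 -0.0286] gap 0.0343
```

>>> {"method": "step_arm", "body": {
  "series": [
    [[0,0,2],0,200],
    [[0,0,6],0,200],
    [[0,0,10],0,200],
    [[0,0,13],0,200],
    [[0,0,13],0,200]
  ]
}}

```text
clock: 20.55
tcp_pos: [0.5931, -0.0688, 0.2183]
orientation: [0.013, -0.512, 0.859, -0.012]
wrist_force: [-0.2, 0.6, -1.0]
finger_gap: 0.0342
```

```bash
python3 wait.py 6; python3 st.py; python3 - <<'E'
from h import *
c=cam("wrist"); cv2.imwrite("pics/wrist14.png",c["frame"][:,:,::-1])
E
```

```text
holder mm 41.56386250407375 -1.3210763521318107
t 20.85 tcp [ 0.5906 -0.0681  0.2143] F [ 0.5  0.7 -1.2] M [ 0.02  0.09 -0.  ] plate mm [[284.4 -66.  214.3]] jaw 151.7 tilt [-0.008  -0.0255] gap 0.0342
```

View pics/wrist14.png

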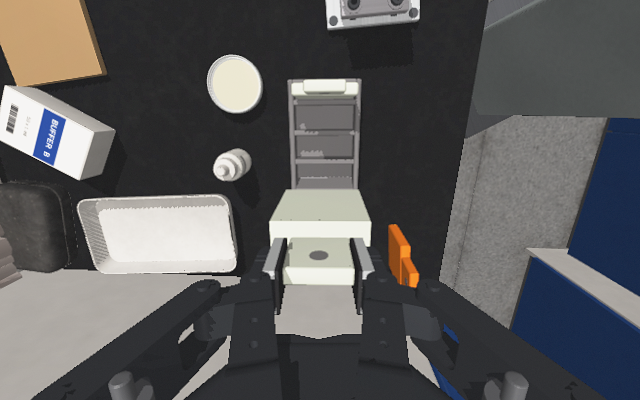

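>>> {"method": "step_arm", "body": {
  "series": [
    [[-3,-3.5,0],0.078,200],
    [[-7,-8,0],0.078,200],
    [[-11,-13,0],0.078,200],
    [[-15.1,-17.6,0],0.078,200],
    [[-15.1,-17.6,0],0.078,200]
  ]
}}

```text
clock: 21.52
tcp_pos: [0.437, -0.247, 0.2141]
orientation: [0.01, -0.543, 0.84, -0.008]
wrist_force: [0.6, 1.3, -0.7]
finger_gap: 0.0344
```

```bash
python3 wait.py 8; python3 st.py; python3 - <<'E'
from h import *
c=cam("wrist"); cv2.imwrite("pics/wrist15.png",c["frame"][:,:,::-1])
E
```

```text
holder mm -183.42678637395065 49.23519648908116
t 21.925 tcp [ 0.4405 -0.2432  0.2144] F [-0.   0.4 -0.5] M [ 0.03 -0.02 -0.01] plate mm [[ 63.7   0.7 214.4]] jaw 156.2 tilt [-0.0083 -0.0258] gap 0.0342
```

View pics/wrist15.png

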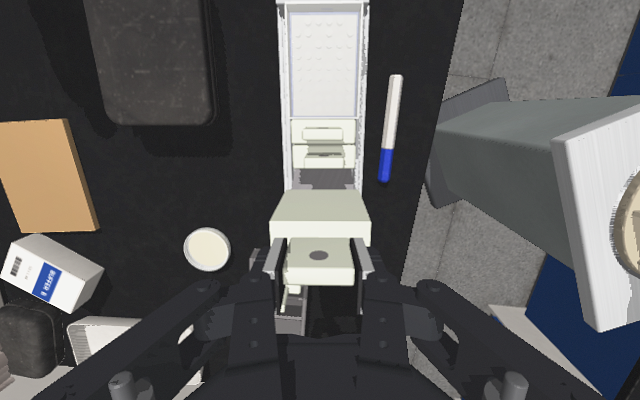

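>>> {"method": "step_arm", "body": {
  "series": [
    [[-0.25,-0.19,0],0,200],
    [[-0.25,-0.19,-3],0,200],
    [[-0.25,-0.19,-5],0,200],
    [[-0.25,-0.19,-7.2],0,200],
    [[-0.25,-0.19,-7.2],0,200]
  ]
}}

```text
clock: 22.6
tcp_pos: [0.4368, -0.2441, 0.1409]
orientation: [0.01, -0.547, 0.837, -0.007]
wrist_force: [-0.2, 0.4, -0.9]
finger_gap: 0.0341
```

```bash
python3 wait.py 6; python3 st.py; python3 - <<'E'
from h import *
c=cam("wrist"); cv2.imwrite("pics/wrist16.png",c["frame"][180:300,240:400,::-1].repeat(5,0).repeat(5,1))
d=cam("side");im=d["frame"][180:330,220:370,::-1];cv2.imwrite("pics/side16.png",cv2.resize(im,None,fx=4,fy=4,interpolation=cv2.INTER_CUBIC))
E
```

```text
holder mm -186.50869312725268 49.809972044557725
t 22.9 tcp [ 0.4386 -0.2456  0.1435] F [ 0.2  0.3 -1. ] M [-0.01  0.05 -0.03] plate mm [[ 60.6   1.5 143.5]] jaw 156.2 tilt [-0.0077 -0.0277] gap 0.0343
```

View pics/wrist16.png

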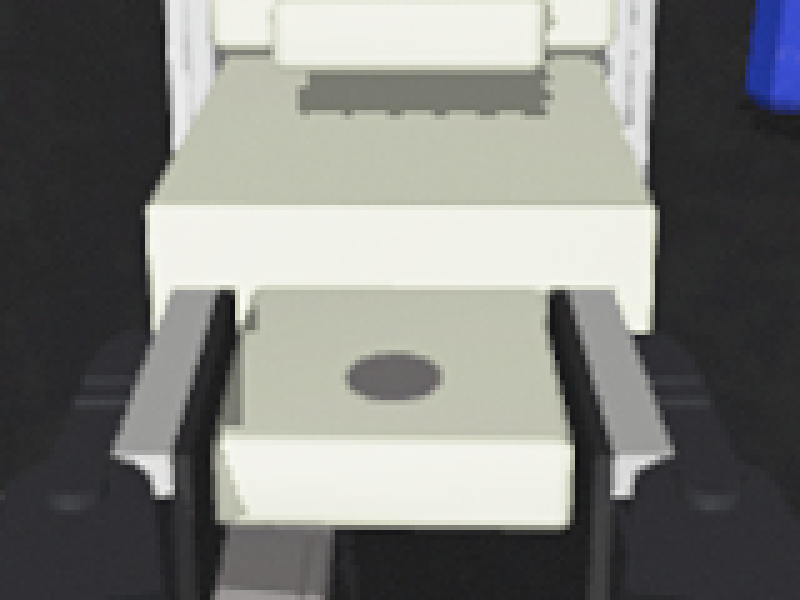

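View pics/side16.png

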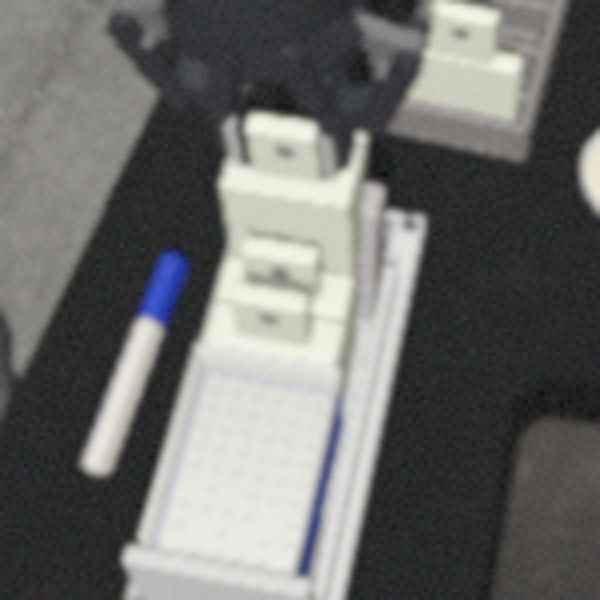

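>>> {"method": "step_arm", "body": {
  "series": [
    [[-0.03,-0.06,-1],0,200],
    [[-0.03,-0.06,-2],0,200],
    [[-0.03,-0.06,-2.3],0,200],
    [[-0.03,-0.06,-2.3],0,200]
  ]
}}

```text
clock: 23.5
tcp_pos: [0.4377, -0.2458, 0.1196]
orientation: [0.011, -0.546, 0.837, -0.009]
wrist_force: [0.8, -1.1, -0.9]
finger_gap: 0.0342
```

```bash
python3 st.py; python3 wait.py 6; python3 st.py
```

```text
t 23.5 tcp [ 0.4377 -0.2458  0.1196] F [ 0.8 -1.1 -0.9] M [0.06 0.05 0.04] plate mm [[ 60.1   2.2 119.6]] jaw 156.2 tilt [-0.0082 -0.0261] gap 0.0342
holder mm -187.16728063285046 49.865207364601716
t 23.8 tcp [ 0.4382 -0.2462  0.1204] F [-0.7 -0.7 -1.3] M [-0.02  0.02 -0.04] plate mm [[ 60.    1.6 120.4]] jaw 156.2 tilt [-0.0077 -0.0276] gap 0.0343
```

>>> {"method": "step_arm", "body": {
  "series": [
    [[-0.03,-0.07,-0.3],0,200],
    [[-0.03,-0.07,-0.6],0,200],
    [[-0.03,-0.07,-0.6],0,200],
    [[-0.03,-0.07,-0.6],0,200]
  ]
}}

```text
clock: 24.3
tcp_pos: [0.4381, -0.2473, 0.1145]
orientation: [0.011, -0.546, 0.837, -0.01]
wrist_force: [0.4, -1.8, -0.5]
finger_gap: 0.034
```

```bash
python3 st.py; python3 wait.py 4; python3 st.py
```

```text
t 24.3 tcp [ 0.4381 -0.2473  0.1145] F [ 0.4 -1.8 -0.5] M [-0.45 -0.07 -0.11] plate mm [[ 58.9   1.2 114.5]] jaw 156.2 tilt [-0.0072 -0.0282] gap 0.034
holder mm -188.1405155482823 49.443447691033256
t 24.5 tcp [ 0.4381 -0.2472  0.1145] F [ 0.7 -2.7 -1.1] M [-0.62 -0.13 -0.14] plate mm [[ 59.    1.3 114.5]] jaw 156.2 tilt [-0.0073 -0.0282] gap 0.0339
```

>>> {"method": "step_arm", "body": {
  "series": [
    [[-0.03,-0.08,-0.1],0,200],
    [[-0.04,-0.1,-0.25],0,200],
    [[-0.04,-0.1,-0.25],0,200],
    [[-0.04,-0.1,-0.25],0,200]
  ]
}}

```text
clock: 25.0
tcp_pos: [0.4379, -0.2484, 0.1124]
orientation: [0.011, -0.546, 0.837, -0.01]
wrist_force: [-1.0, -1.5, 5.2]
finger_gap: 0.0343
```

```bash
python3 wait.py 4; python3 st.py
```

```text
holder mm -189.26533223857024 49.158127795014316
t 25.2 tcp [ 0.4379 -0.2483  0.1124] F [-0.8 -0.8  5.6] M [-0.15  0.18 -0.18] plate mm [[ 57.8   1.1 112.4]] jaw 156.2 tilt [-0.0072 -0.0288] gap 0.0338
```

>>> {"method": "step_arm", "body": {
  "series": [
    [[0,0,-0.1],0,200],
    [[0,0,-0.2],0,200],
    [[0,0,-0.2],0,200]
  ]
}}

```text
clock: 25.58
tcp_pos: [0.438, -0.2487, 0.1118]
orientation: [0.011, -0.546, 0.838, -0.011]
wrist_force: [-3.0, 0.4, 13.6]
finger_gap: 0.0341
```

```bash
python3 wait.py 4; python3 st.py
```

```text
holder mm -189.4913347473722 48.91902948146054
t 25.775 tcp [ 0.438  -0.2487  0.1118] F [-3.4  1.4 14.2] M [ 0.21  0.76 -0.3 ] plate mm [[ 57.6   0.8 111.8]] jaw 156.2 tilt [-0.0065 -0.0299] gap 0.0344
```

```bash
python3 - <<'E'
from h import *
c=cam("wrist"); cv2.imwrite("pics/wrist17.png",c["frame"][:,:,::-1])
d=cam("side");im=d["frame"][180:330,220:370,::-1];cv2.imwrite("pics/side17.png",cv2.resize(im,None,fx=4,fy=4,interpolation=cv2.INTER_CUBIC))
E
python3 st.py
```

```text
t 25.875 tcp [ 0.438  -0.2486  0.1118] F [-3.1 -0.5 14.1] M [ 0.23  0.78 -0.27] plate mm [[ 57.6   0.9 111.8]] jaw 156.2 tilt [-0.0065 -0.0299] gap 0.0341
```

View pics/wrist17.png

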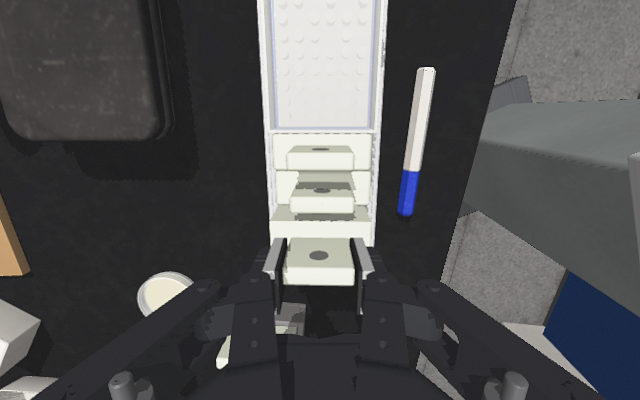

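View pics/side17.png

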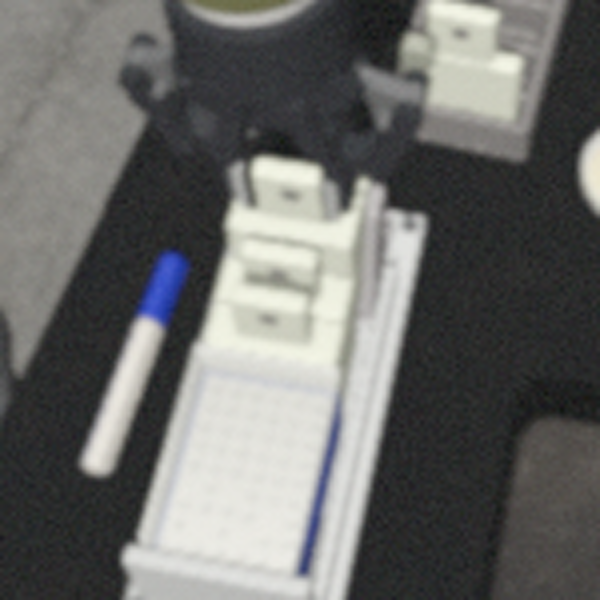

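>>> {"method": "step_arm", "body": {
  "series": [
    [[0,0,-0.04],0,200],
    [[0,0,-0.08],0,200],
    [[0,0,-0.08],0,200]
  ]
}}

```text
clock: 26.25
tcp_pos: [0.438, -0.2486, 0.1118]
orientation: [0.011, -0.546, 0.838, -0.011]
wrist_force: [-2.5, -0.0, 10.6]
finger_gap: 0.0339
```

```bash
python3 wait.py 6; python3 st.py
```

```text
holder mm -189.48174156319934 48.90662994082763
t 26.55 tcp [ 0.438  -0.2487  0.1118] F [-2.8  0.3 10.4] M [ 0.27  0.64 -0.28] plate mm [[ 57.6   0.8 111.8]] jaw 156.2 tilt [-0.0063 -0.0304] gap 0.0345
```

>>> {"method": "step_arm", "body": {
  "series": [
    [[0,0,-0.08],0,200],
    [[0,0,-0.15],0,200],
    [[0,0,-0.16],0,200],
    [[0,0,-0.16],0,200]
  ]
}}

```text
clock: 27.05
tcp_pos: [0.438, -0.2487, 0.1118]
orientation: [0.011, -0.546, 0.838, -0.011]
wrist_force: [-4.1, 2.5, 16.2]
finger_gap: 0.0346
```

```bash
python3 wait.py 6; python3 st.py
```

```text
holder mm -189.5268428440521 48.898276937665564
t 27.35 tcp [ 0.438  -0.2487  0.1118] F [-4.7  1.5 16.4] M [ 0.53  1.06 -0.24] plate mm [[ 57.6   0.8 111.8]] jaw 156.2 tilt [-0.0059 -0.0313] gap 0.0342
```

```bash
python3 - <<'E'
from h import *
c=cam("wrist")
rect(c,PC,PY,(-130,70),(-60,60),.074,4,"pics/w18p74.png")
d=cam("top"); rect(d,PC,PY,(-130,130),(-60,60),.074,3,"pics/t18p74.png")
E
python3 st.py
```

```text
t 27.45 tcp [ 0.438  -0.2487  0.1118] F [-4.8  1.4 16. ] M [ 0.54  1.04 -0.24] plate mm [[ 57.6   0.8 111.8]] jaw 156.2 tilt [-0.0059 -0.0313] gap 0.0342
```

View pics/w18p74.png

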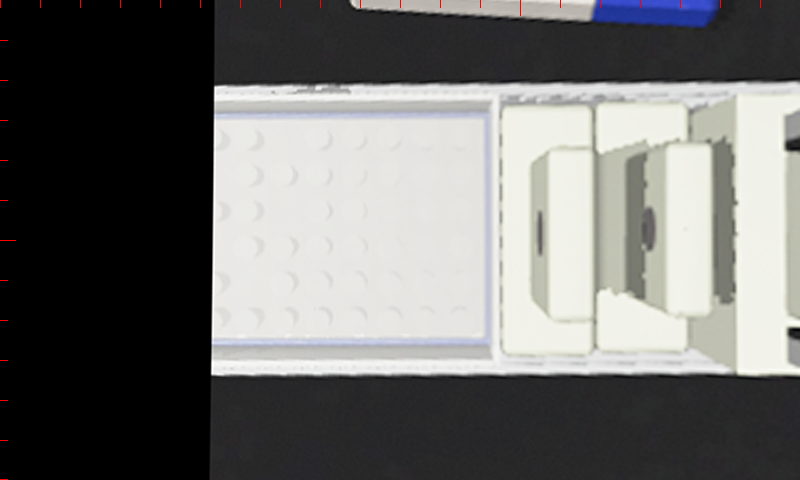

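View pics/t18p74.png

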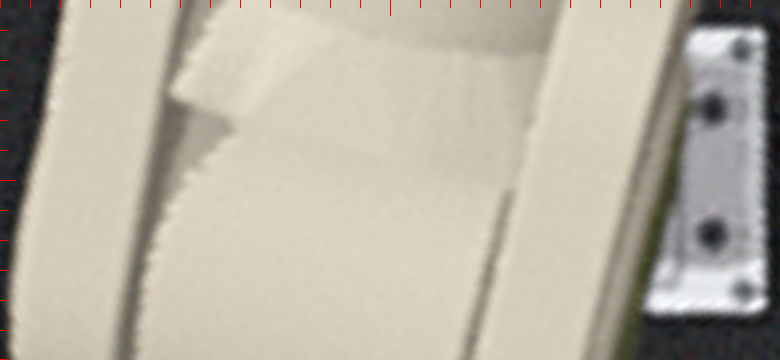

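```bash
python3 st.py; python3 -c "
from workcell import env
print(env.hand_in())"; python3 st.py
```

```text
t 27.45 tcp [ 0.438  -0.2487  0.1118] F [-4.8  1.4 16. ] M [ 0.54  1.04 -0.24] plate mm [[ 57.6   0.8 111.8]] jaw 156.2 tilt [-0.0059 -0.0313] gap 0.0342
the job is handed in; nothing more can be done
None
the job is handed in; nothing more can be done
```

I put both thick packers in the gap, pushed the box against the end fence, and pressed the wedge in with its slope to the stop. The job was handed in at 27.45 s with the wedge gripped and pressed down. The thin packer stayed in the holder.

**Packer choice:** the gap measured about 58 mm in the sharper wrist view and about 61 mm from the fixed cameras. Both fit two thick packers (48 mm). All three (60 mm) would have left the wedge too little room.

**Last checks:**
- **Push:** the downward force was about 16 N. The wedge did not move when I raised it from 10 to 16 N, so it is seated. The contact force on the stop cannot be measured directly.
- **Wedge height:** it sits about 24 mm above the plate, which means it takes up about 9.7 mm of room.
- **Box:** the wrist picture puts its end face at about plate x = −5.5 mm (−5 expected), so it is against the fence.
- **Bystanders:** my route never came near the marker, petri dish or dropper bottle. I did not re-measure them at the end.

**What was off:**
- **Tool tilt:** it drifted to about 0.03 rad over the run. The wedge may lean by about as much; its limit is 0.08 rad.
- **Sideways force:** about 5 N remained at the wrist.
- **Camera offset:** the wrist camera and the arm disagreed by about 2 mm sideways, which I allowed for.
- **Top camera:** the arm blocked its last view of the stack.

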